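Set up a row of power modules for an edge check under the magnifier lamp

TASK

Swing the magnifier lamp clear of the inspection plate, then line up all the power modules from the tray side by side on the plate, back ends square against the fence and blue terminals facing away from it, and lay the straightedge flat on the plate with its marked edge flush against all their front ends. Then swing the lamp back over the white cross on the plate so that the row can be inspected. Leave the wash bottle, the carton and the tape roll where they are.

Things in the scene. Friction and masses are not known exactly. Their poses are not given: they have to be found in the camera images.
- plate: Fixed inspection plate. Origin at bench level; x points to the fence at its far edge, y left along the fence, z up. Black sheet from x -75 to +105 mm, y -145 to +145 mm, top at z 5 mm. Aluminium fence bar 15 mm thick, 290 mm long, its working face the plane x = +90 mm, its top at z 19 mm. A module with its back end on the fence has its origin at x = +45 mm.
- plate_centre (a point): White cross marked on the plate, at plate x = +30 mm, y = 0, z = 5 mm: the middle of the work area; the lamp head belongs above it when inspecting.
- lamp_arm (a joint): Upright hinge of the magnifier lamp's swing arm (rad). At 0 the arm points along the plate's -y (to 0.1 rad). Grows counter-clockwise seen from above, which takes the head off the plate, first past the fence, then out to the left. Range -0.9 to 1.9. Stays where it is left; some 2 N at the grip overcomes its friction.
- lamp_hinge (a point): Point on the lamp arm's vertical hinge axis, 225 mm above the bench, on top of a fixed post (radius 11 mm; foot radius 55 mm, 14 mm high) to the left of the plate. The black hub there, radius 21 mm, reaches up to 248 mm.
- lamp_grip (a point): Upright black cylindrical grip, 26 mm diameter, on top of the lamp arm, 130 mm from the hinge axis. This point is on its axis, 262 mm above the bench; the part above the arm reaches from 237 to 282 mm. Take it from above. The arm is a white square tube 18 mm wide, its top at 237 mm.
- lamp_head (a point): Centre of the underside of the lamp's round white head with its lens (diameter 170 mm, from 206 to 240 mm above the bench), 385 mm from the hinge axis at the end of the arm.
- straightedge: Loose steel straightedge, 300 mm long (its y), 60 mm wide (x), 6 mm thick, 0.25 kg, at first on the bench in front of the plate. Red grip on top: 20 mm wide (x -20 to 0 mm), 90 mm long (y), from 6 to 30 mm above the underside. Origin at the centre of the underside, z up. Working edge, with black marks: the long edge at x = +30 mm.
- straightedge_edge (a point): Middle of the straightedge's working edge (straightedge x = +30 mm, 3 mm above the underside).
- tray: Pierced aluminium tray, fixed, 220 (x) x 224 mm (y), floor 3 mm thick, rim 14 mm high; it holds the modules at the start. Origin at the centre of the underside, on the bench.
- module0: Power module, 0.12 kg (may be absent): aluminium chassis 90 (x) x 50 (y) x 12 mm, green board (top at 14 mm), in its middle a black and yellow transformer 26 (x) x 28 mm (y), top at 40 mm: grip it from above across x. Up to 23 mm high: blue terminals at the front end (x below -33 mm), capacitors at the back (x above 30 mm). Origin: centre of underside; x points from front to back, z up.
- module0_front (a point): Middle of this module's flat front end face, below the terminals (module x = -45 mm, 6 mm above the underside).
- module1: Power module, 0.12 kg (may be absent): aluminium chassis 90 (x) x 50 (y) x 12 mm, green board (top at 14 mm), in its middle a black and yellow transformer 26 (x) x 28 mm (y), top at 40 mm: grip it from above across x. Up to 23 mm high: blue terminals at the front end (x below -33 mm), capacitors at the back (x above 30 mm). Origin: centre of underside; x points from front to back, z up.
- module1_front (a point): Middle of this module's flat front end face, below the terminals (module x = -45 mm, 6 mm above the underside).
- module2: Power module, 0.12 kg (may be absent): aluminium chassis 90 (x) x 50 (y) x 12 mm, green board (top at 14 mm), in its middle a black and yellow transformer 26 (x) x 28 mm (y), top at 40 mm: grip it from above across x. Up to 23 mm high: blue terminals at the front end (x below -33 mm), capacitors at the back (x above 30 mm). Origin: centre of underside; x points from front to back, z up.
- module2_front (a point): Middle of this module's flat front end face, below the terminals (module x = -45 mm, 6 mm above the underside).
- module3: Power module, 0.12 kg (may be absent): aluminium chassis 90 (x) x 50 (y) x 12 mm, green board (top at 14 mm), in its middle a black and yellow transformer 26 (x) x 28 mm (y), top at 40 mm: grip it from above across x. Up to 23 mm high: blue terminals at the front end (x below -33 mm), capacitors at the back (x above 30 mm). Origin: centre of underside; x points from front to back, z up.
- module3_front (a point): Middle of this module's flat front end face, below the terminals (module x = -45 mm, 6 mm above the underside).
- module4: Power module, 0.12 kg (may be absent): aluminium chassis 90 (x) x 50 (y) x 12 mm, green board (top at 14 mm), in its middle a black and yellow transformer 26 (x) x 28 mm (y), top at 40 mm: grip it from above across x. Up to 23 mm high: blue terminals at the front end (x below -33 mm), capacitors at the back (x above 30 mm). Origin: centre of underside; x points from front to back, z up.
- module4_front (a point): Middle of this module's flat front end face, below the terminals (module x = -45 mm, 6 mm above the underside).
- wash_bottle: White wash bottle with a blue cap and bent spout, 64 mm diameter, 155 mm high, beyond the plate; origin at the centre of its underside. To be left alone.
- carton: Cardboard carton 60 x 90 x 50 mm beyond the tray; origin at the centre of its underside. To be left alone.
- tape_roll: Yellow tape roll, 90 mm diameter, 22 mm high, beyond the plate; origin at the centre of its underside. To be left alone.

How it is judged:
By the outcome, as a careful person would: the job done as asked, in the order asked, and still so for the second after the job is handed in, with the robot touching nothing.
Of module0, module1, module2, module3, module4 only 3 to 5 are there at a start; the rules pass over those that are not, and their reading is None.
At some moment in a run one of module0, module1, module2, module3, module4, straightedge may be knocked a few centimetres aside while the robot is not near it.
Once in a run the grip may slacken for a moment while it holds something.
It also fails if it takes over 210 s, if anything falls off the work surface, if the arm or the gripper's body presses on something with over 40 N, if the wrist force passes 120 N, or if a joint passes its speed limit or range.

ROBOT

A 7-joint arm with a two-finger parallel gripper is mounted at the origin on the work surface. World frame = base frame: x ahead of the robot, y to its left, z up, the work surface at z = 0. Lengths are in m, angles in rad, forces in N, time in s.
With the tool pointing down it reaches from about 0.425 to 0.95 m from the base axis. Payload 4.7 kg.
Tool frame: the origin (TCP) lies midway between the tips of the shut fingers; the grasp point (between the pads) lies 19 mm behind it; z points along the fingers, y is the direction in which the jaws open and shut (so a half turn about z gives the same grasp; the last joint's range is limited). The gripper opens to 87 mm and grips with 3 to 60 N. Pads are 19 mm wide; open, the fingers measure 117 mm over their backs; the gripper's body (75 mm by 190 mm) begins 51 mm behind the grasp point.
Start: joints at [1.241, 0.469, -0.049, 1.532, 0.024, 1.141, -0.082], TCP at [0.2, -0.645, 0.223] pointing down, gripper open.
Joint ranges: [-2.59, 2.59], [-0.33, 1.99], [-1.39, 1.29], [0.1, 2.45], [-1.04, 4.18], [0.21, 1.99], [-2.66, 2.66]. Speed limits (rad/s): [2.57, 2.57, 3.14, 3.14, 3.14, 3.14, 3.14].

INTERFACE

Orientations are given as a unit quaternion [x, y, z, w].
In Python, from plant import monitor, imaging, job gives the robot as it stands.
- The arm moves only by the tool send_rows, never from a script. Its argument "moves" is one flat list of numbers, 7 for each row, row after row: the closure, from 0 (fully open) to 1 (shut), then the shift along the tool's x, y, z in m, then the turn, a rotation vector about the tool's x, y, z in degrees. In form: [fingers, tx, ty, tz, wx, wy, wz, fingers, tx, ty, tz, wx, wy, wz, ...]. A call has 1 to 20 rows; each row is the pose to reach, as a shift and turn from the pose commanded when the call began, along the tool's axes at that moment; what a row does not reach only later rows make up. A row lasts 1/12 s, in which the tool goes at most 41.7 mm and 7.16 degrees, less where a joint would pass 70% of its speed; a pose out of reach is approached as far as the arm can. A call with a gripper value outside its range is refused whole. The fingers move at their own pace and stop on an object; "grip_force" is the grip in N (left out, the last holds). Time passes only in rows, so rows that repeat a pose let the fingers close. It gives the time, the measured TCP pose, the force and the opening at its end, in the units of the state.
- monitor.state(): the state, without advancing time (a new reading comes with each control period).
- imaging.read_camera(name): name is "scene" or "top" or "wrist"; returns a dict with "color" (420x560x3 uint8, red, green, blue), "depth" (420x560 float32, m along the optical axis (not along the pixel's ray), 0 where there is no reading), "fx", "fy", "cx", "cy" (pixels), "origin" and "rotation" of the camera in the world. Camera axes: x right, y down, z forward; pixel columns grow to the right and rows downward; lengths in m; the calibration is good to about 2 mm. A picture is of the moment at which its call begins.
- job.job_done(): hands the job in, once; it reports no verdict.
Trained networks look in the newest picture that a camera, given by its name, has taken for a name from the list of things; names that differ only in an ending like _2 or _b are one class to them, and where a whole thing is asked for, a point or a joint stands for the part that bears it (a point fixed in the world has none). Each returns a list of dicts, best first, with "conf" (0 to 1); they miss things now and then, are a little off and sometimes report something else, mostly with a low value. They report only what shows in the picture. A call takes as long as a camera call.
- imaging.recognise(camera, query): "extent" ([left, top, right, bottom] in pixels, round what is visible of it).
- imaging.outline_of(camera, query): "mask" (420x560 bool, what is visible of it) and "extent" ([left, top, right, bottom] in pixels, round what is visible of it).
The state is a dict: "time_s": time; "qpos": joint angles; "joint_vel": joint speeds; "joint_efforts": joint torques, N m; "tcp_pos": TCP position; "tool_rot": TCP orientation; "ft_force": force on the tool from outside, world axes, zero at the start; "ft_torque": the same for the moment, N m; "finger_gap": finger opening in m.
Only numpy, scipy, OpenCV 4.12 (cv2) and the standard library are available. Lean on these libraries where they do the work, as an engineer would, in place of code of your own. Each camera call takes 0.05 s, during which the arm holds its last target.

## Working session

There is one attempt and no reset: what is moved stays moved. The work goes in short steps, Python scripts to look and compute and a tool call to move; the robot and the scene stay as the last step left them, time stands still between calls to the robot, and variables do not carry over. Pictures are saved under pics/ and viewed, and the job is handed in when it is done.

Besides the shell and the picture viewer there is one more tool, called after "Request:" by a JSON object that holds its "method" and its "body". send_rows: Moves the arm, as the interface text tells. Its arguments: {"type":"object","properties":{"moves":{"type":"array"},"grip_force":{"type":"number"}},"required":["moves"]}

```bash
mkdir -p pics; ls
cat > h.py <<'E'
import numpy as np,cv2
from scipy.spatial.transform import Rotation as R
from plant import monitor, imaging, job
def shot(n,f):
    c=imaging.read_camera(n); cv2.imwrite('pics/'+f,cv2.cvtColor(c['color'],cv2.COLOR_RGB2BGR)); return c
def cloud(c):
    d=c['depth'];v,u=np.indices(d.shape)
    P=np.stack([(u-c['cx'])/c['fx']*d,(v-c['cy'])/c['fy']*d,d],-1)
    Rm=np.array(c['rotation']); 
    if Rm.shape!=(3,3): Rm=R.from_quat(Rm).as_matrix()
    W=P@Rm.T+np.array(c['origin']); W[d==0]=np.nan
    return W
def proj(c,p):
    Rm=np.array(c['rotation'])
    q=(np.array(p)-np.array(c['origin']))@Rm
    return q[...,0]/q[...,2]*c['fx']+c['cx'], q[...,1]/q[...,2]*c['fy']+c['cy']
E
python3 - <<'E'
from h import *
print(monitor.state())
for n in ['scene','top','wrist']:
    c=shot(n,n+'0.png'); print(n,c['fx'],c['cx'],c['cy'],c['origin'],c['rotation'])
E
```

```text
pics
{'time_s': 0.0, 'qpos': array([ 1.24113441,  0.4694509 , -0.048602  ,  1.53373347,  0.02411095,
        1.14096588, -0.08229903]), 'joint_vel': array([ 0.0007801 ,  0.00176446,  0.00058983, -0.00014559,  0.00151879,
       -0.00015286, -0.00069442]), 'joint_efforts': array([-1.01090377e-04, -5.07968009e+01, -8.08908697e-02, -2.36156738e+01,
       -6.14516158e-02,  3.79139464e-02,  1.93978181e-04]), 'tcp_pos': array([ 0.19979643, -0.64411199,  0.22147633]), 'tool_rot': array([ 9.88710275e-01,  1.49836646e-01, -1.86749192e-04, -9.67885655e-04]), 'ft_force': array([-0.13882955,  0.47915432, -0.20219773]), 'ft_torque': array([-0.00398736,  0.01650384,  0.02485272]), 'finger_gap': 0.08686854373242528}
scene 400.1957505618483 282.29735979586854 202.7546437161127 [1.29154022 0.31608809 0.98360233] [ 0.47910905  0.79483491 -0.32246094 -0.18630867]
top 541.0147370820182 269.8798207678518 200.6922921767273 [ 0.41669871 -0.06858647  1.6090773 ] [-0.70460178  0.70635605 -0.04718535  0.04869294]
wrist 353.9470683600823 284.5709105540369 206.57800264682731 [ 0.26181455 -0.62503947  0.38387148] [ 0.79908916 -0.58865059 -0.07315497  0.09795586]
```

View pics/scene0.png

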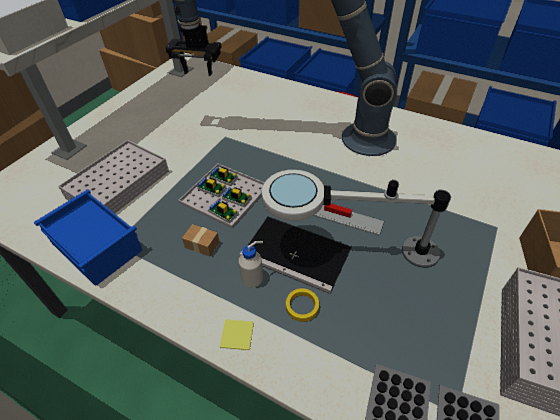

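View pics/top0.png

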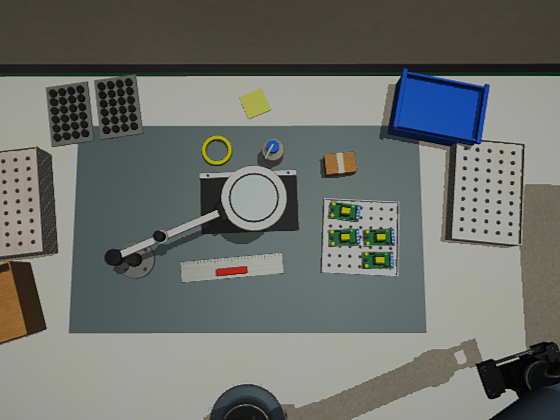

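View pics/wrist0.png

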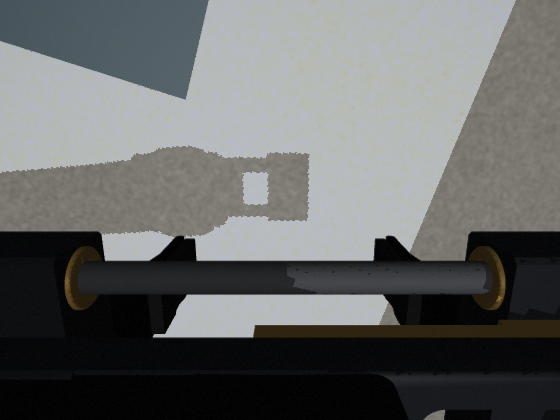

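```bash
cat >> h.py <<'E'
def rotm(c):
    Rm=np.array(c['rotation']); return Rm if Rm.shape==(3,3) else R.from_quat(Rm).as_matrix()
def proj(c,p):
    q=(np.array(p)-np.array(c['origin']))@rotm(c)
    return q[...,0]/q[...,2]*c['fx']+c['cx'], q[...,1]/q[...,2]*c['fy']+c['cy']
def ray(c,u,v,z):
    d=rotm(c)@np.array([(u-c['cx'])/c['fx'],(v-c['cy'])/c['fy'],1.]); o=np.array(c['origin'])
    return o+d*(z-o[2])/d[2]
E
python3 - <<'E'
from h import *
for cam in ['top','scene']:
    c=imaging.read_camera(cam); W=cloud(c)
    for q in ['plate','lamp_grip','lamp_hinge','lamp_head','straightedge','tray','module0','wash_bottle','carton','tape_roll']:
        for r in imaging.outline_of(cam,q)[:6]:
            m=r['mask']; P=W[m]; P=P[~np.isnan(P[:,0])]
            rect=cv2.minAreaRect(np.argwhere(m)[:,::-1].astype(np.float32))
            print(cam,q,round(r['conf'],2),np.round(r['extent']),'med',np.median(P,0).round(3),'zmax',np.percentile(P[:,2],95).round(3),'rect',np.round(rect[0],1),np.round(rect[1],1),round(rect[2],1))
E
```

```text
top plate 0.64 [196. 170. 300. 231.] med [0.633 0.06  0.005] zmax 0.02 rect [248.6 201.5] [62.3 97.9] 87.6
top plate 0.56 [327. 226. 363. 250.] med [ 0.525 -0.28   0.017] zmax 0.043 rect [343.3 237.2] [18.7 30.9] 85.2
top lamp_grip 0.61 [105. 167. 285. 264.] med [0.588 0.001 0.238] zmax 0.247 rect [199.8 231.2] [ 65.6 192.3] 58.0
top lamp_hinge 0.71 [104. 167. 289. 280.] med [0.575 0.018 0.237] zmax 0.246 rect [199.9 231.2] [ 65.2 192.6] 58.1
top lamp_head 0.81 [106. 168. 286. 268.] med [0.59  0.    0.238] zmax 0.247 rect [192.  212.8] [ 64.3 191.5] 76.2
top lamp_head 0.42 [329. 200. 358. 221.] med [ 0.602 -0.282  0.019] zmax 0.044 rect [343.7 211.2] [30.7 17.1] 7.4
top straightedge 0.72 [179. 252. 283. 282.] med [0.439 0.05  0.006] zmax 0.029 rect [231.1 267.2] [ 22.4 101.8] 85.0
top tray 0.75 [321. 196. 398. 276.] med [ 0.532 -0.332  0.003] zmax 0.013 rect [360.1 236.6] [76.9 74.9] 2.4
top module0 0.92 [326. 226. 361. 247.] med [ 0.526 -0.281  0.018] zmax 0.043 rect [343.5 236.9] [16.9 30.7] 87.5
top module0 0.73 [329. 201. 359. 223.] med [ 0.6   -0.282  0.019] zmax 0.044 rect [344
[... 1835 characters left out ...]
16.7] 32.5
scene module0 0.81 [199. 177. 224. 198.] med [ 0.537 -0.38   0.021] zmax 0.046 rect [211.7 186.6] [25.9 16.5] 26.6
scene module0 0.77 [208. 169. 237. 188.] med [ 0.467 -0.372  0.021] zmax 0.046 rect [224.1 175.2] [25.2 15.4] 29.7
scene module0 0.58 [222. 187. 251. 206.] med [ 0.537 -0.278  0.021] zmax 0.046 rect [236.5 195.6] [27.  16.4] 20.6
scene wash_bottle 0.67 [239. 240. 260. 289.] med [ 0.789 -0.062  0.094] zmax 0.136 rect [250.2 265. ] [42.9 21.9] 82.4
scene carton 0.63 [181. 226. 220. 254.] med [ 0.753 -0.262  0.051] zmax 0.055 rect [201.2 240.1] [37.  25.9] 18.4
scene tape_roll 0.82 [289. 287. 319. 323.] med [0.796 0.094 0.023] zmax 0.027 rect [301.5 304.5] [33. 31.] 90.0
```

```bash
cat > m1.py <<'E'
from h import *
c=imaging.read_camera('top'); W=cloud(c); col=c['color'].astype(int)
s=c['color']
def mean(m,n):
    P=W[m]; P=P[~np.isnan(P[:,0])]; print(n,len(P),P.mean(0).round(4) if len(P) else None, np.ptp(P,0).round(3) if len(P) else None)
    return P
z=W[...,2]
roi=np.zeros(z.shape,bool); roi[120:300,80:310]=1
P=mean(roi&(z>0.262)&(z<0.30),'grip')
v,u=np.indices(z.shape)
P=mean(roi&(z>0.242)&(z<0.262)&(u<135),'hub')
head=roi&(z>0.2)&(z<0.262)&(u>225)&(s.min(-1)>150)
h=roi&(z>0.15)&(z<0.262)&(u>225)
P=W[h][:,:2].astype(np.float32); P=P[~np.isnan(P[:,0])]
print('headcircle',cv2.minEnclosingCircle(P.reshape(-1,1,2)))
# arm direction from white tube
a=roi&(z>0.22)&(z<0.245)&(u>165)&(u<212); A=W[a][:,:2]; mu=A.mean(0); d=np.linalg.svd(A-mu)[2][0]; print('tube',mu,d,np.arctan2(d[1],d[0]))
# plate corners
def crop(n,x0,y0,x1,y1,k):
    cv2.imwrite('pics/'+n,cv2.resize(cv2.cvtColor(s[y0:y1,x0:x1],cv2.COLOR_RGB2BGR),None,fx=k,fy=k,interpolation=cv2.INTER_CUBIC))
crop('c1.png',170,130,310,300,4.5) if 0 else crop('c1.png',170,140,310,290,4)
E
python3 m1.py
```

```text
grip 98 [0.5126 0.2094 0.2792] [0.025 0.023 0.027]
hub 214 [0.4626 0.3289 0.2474] [0.045 0.064 0.011]
headcircle ((0.6520223021507263, -0.031967293471097946), 0.12429487705230713)
tube [0.54211123 0.14169429] [-0.40748709  0.91321097] 1.9904969664596075
```

View pics/c1.png

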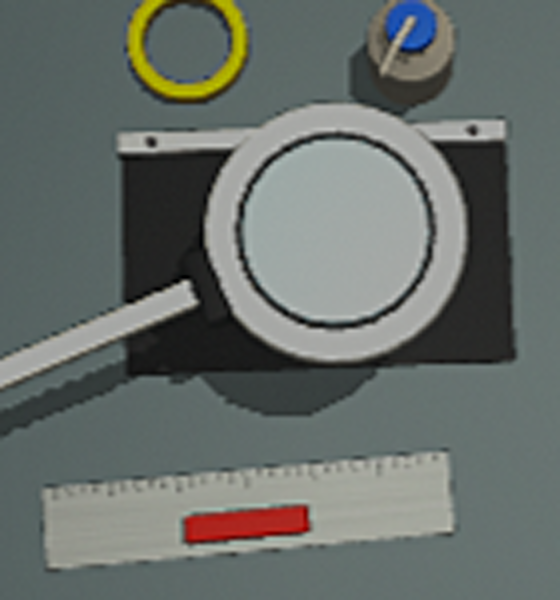

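Run:
```python
from h import *
c=imaging.read_camera('top')
for n,u,v,z in [('FL',202,233.75,.005),('FR',298.75,230,.005),('fenceBL',199.5,173.75,.019),('fenceBR',296.2,170,.019),('faceL',200,178.5,.019),('faceR',296.3,174.5,.019),('hub',113.3,257,.248),('grip',159.3,236.3,.282),('head',254,197.5,.24),('bottle cap',272.5,147,.155),('bottlebase',273,152,0.1)]:
    print(n,ray(c,u,v,z).round(4))
```

```text
FL [0.5372 0.1363 0.005 ]
FR [ 0.5476 -0.151   0.005 ]
fenceBL [0.7156 0.1446 0.019 ]
fenceBR [ 0.7262 -0.1443  0.019 ]
faceL [0.7012 0.1429 0.019 ]
faceR [ 0.7125 -0.1445  0.019 ]
hub [0.4612 0.3267 0.248 ]
grip [0.5104 0.2057 0.282 ]
head [ 0.612  -0.0253  0.24  ]
bottle cap [ 0.7642 -0.0733  0.155 ]
bottlebase [ 0.7628 -0.0748  0.1   ]
```

```bash
cat >> h.py <<'E'
def Rd(psi,tilt=None):
    a=np.deg2rad(psi); return np.array([[-np.sin(a),np.cos(a),0],[np.cos(a),np.sin(a),0],[0,0,-1.]])
def plan(*wps,final=None):
    s=monitor.state(); p=np.array(s['tcp_pos']); Rc=R.from_quat(s['tool_rot']); 
    yd=Rc.as_matrix()[:,1]; print('t',round(s['time_s'],2),'at',p.round(4),'psi',np.rad2deg(np.arctan2(yd[1],yd[0])).round(2),'F',np.round(s['ft_force'],1),'gap',round(s['finger_gap'],4))
    pp=p;pr=Rc
    for w in wps:
        t=np.array(w[:3]); Rt=R.from_matrix(Rd(w[3]))
        d=Rc.inv().apply(t-p); rv=np.rad2deg((Rc.inv()*Rt).as_rotvec())
        n=max(np.linalg.norm(t-pp)/.0417, np.rad2deg((pr.inv()*Rt).magnitude())/7.16)
        print(w,'->',d.round(4),rv.round(2),'rows',round(n,1)); pp=t;pr=Rt
E
python3 - <<'E'
from h import *
plan((0.53,-0.25,0.34,-25),(0.5115,0.2073,0.34,23),(0.5115,0.2073,0.248,23))
E
```

```text
t 1.35 at [ 0.2    -0.6447  0.2226] psi -72.77 F [-1.2  1.1 -0.4] gap 0.087
(0.53, -0.25, 0.34, -25) -> [ 0.4321 -0.2792 -0.1174] [  0.    -0.   -47.77] rows 12.7
(0.5115, 0.2073, 0.34, 23) -> [ 0.5499 -0.7215 -0.1174] [ 1.000e-02  0.000e+00 -9.577e+01] rows 11.0
(0.5115, 0.2073, 0.248, 23) -> [ 0.5499 -0.7215 -0.0254] [ 1.000e-02  0.000e+00 -9.577e+01] rows 2.2
```

Request:
{"method": "send_rows", "body": {"moves": [0, 0.432, -0.279, -0.117, 0, 0, -47.8, 0, 0.432, -0.279, -0.117, 0, 0, -47.8, 0, 0.432, -0.279, -0.117, 0, 0, -47.8, 0, 0.432, -0.279, -0.117, 0, 0, -47.8, 0, 0.432, -0.279, -0.117, 0, 0, -47.8, 0, 0.432, -0.279, -0.117, 0, 0, -47.8, 0, 0.432, -0.279, -0.117, 0, 0, -47.8, 0, 0.432, -0.279, -0.117, 0, 0, -47.8, 0, 0.432, -0.279, -0.117, 0, 0, -47.8, 0, 0.432, -0.279, -0.117, 0, 0, -47.8, 0, 0.432, -0.279, -0.117, 0, 0, -47.8, 0, 0.432, -0.279, -0.117, 0, 0, -47.8, 0, 0.432, -0.279, -0.117, 0, 0, -47.8, 0, 0.432, -0.279, -0.117, 0, 0, -47.8]}}

```text
time_s: 2.52
tcp_pos: [0.5347, -0.2427, 0.3415]
tool_rot: [0.84, 0.542, 0.003, 0.0]
ft_force: [-0.2, -0.1, -0.4]
finger_gap: 0.0873
```

Run:
```python
from h import *
plan((0.5115,0.2073,0.34,23),(0.5115,0.2073,0.248,23))
c=shot('wrist','w1.png')
```

```text
t 2.52 at [ 0.5347 -0.2427  0.3415] psi -24.3 F [-0.2 -0.1 -0.4] gap 0.0873
(0.5115, 0.2073, 0.34, 23) -> [ 0.4006 -0.2064  0.0026] [  0.33  -0.16 -47.3 ] rows 10.8
(0.5115, 0.2073, 0.248, 23) -> [ 0.4002 -0.2067  0.0946] [  0.33  -0.16 -47.3 ] rows 2.2
```

View pics/w1.png

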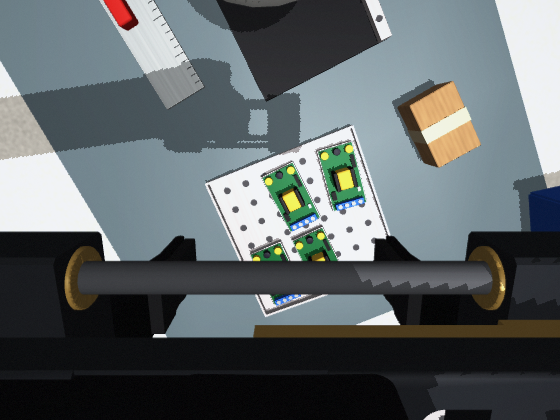

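Request:
{"method": "send_rows", "body": {"moves": [0, 0.4, -0.206, 0.002, 0, 0, -47.3, 0, 0.4, -0.206, 0.002, 0, 0, -47.3, 0, 0.4, -0.206, 0.002, 0, 0, -47.3, 0, 0.4, -0.206, 0.002, 0, 0, -47.3, 0, 0.4, -0.206, 0.002, 0, 0, -47.3, 0, 0.4, -0.206, 0.002, 0, 0, -47.3, 0, 0.4, -0.206, 0.002, 0, 0, -47.3, 0, 0.4, -0.206, 0.002, 0, 0, -47.3, 0, 0.4, -0.206, 0.002, 0, 0, -47.3, 0, 0.4, -0.206, 0.002, 0, 0, -47.3, 0, 0.4, -0.206, 0.002, 0, 0, -47.3, 0, 0.4, -0.206, 0.002, 0, 0, -47.3, 0, 0.4, -0.206, 0.002, 0, 0, -47.3, 0, 0.4, -0.206, 0.002, 0, 0, -47.3]}}

```text
time_s: 3.73
tcp_pos: [0.5126, 0.1972, 0.337]
tool_rot: [0.558, 0.83, -0.001, 0.0]
ft_force: [0.1, -0.7, -0.2]
finger_gap: 0.0872
```

Run:
```python
from h import *
plan((0.5115,0.2073,0.34,23),(0.5115,0.2073,0.248,23))
c=shot('wrist','w2.png'); shot('top','t2.png')
print(proj(c,np.array([.5115,.2073,.282])))
```

```text
t 3.73 at [0.5126 0.1972 0.337 ] psi 22.2 F [ 0.1 -0.7 -0.2] gap 0.0872
(0.5115, 0.2073, 0.34, 23) -> [ 0.0097  0.0028 -0.003 ] [-0.06  0.09 -0.8 ] rows 0.3
(0.5115, 0.2073, 0.248, 23) -> [0.0099 0.0029 0.089 ] [-0.06  0.09 -0.8 ] rows 2.2
(np.float64(290.7702993024018), np.float64(209.7397686233729))
```

View pics/w2.png

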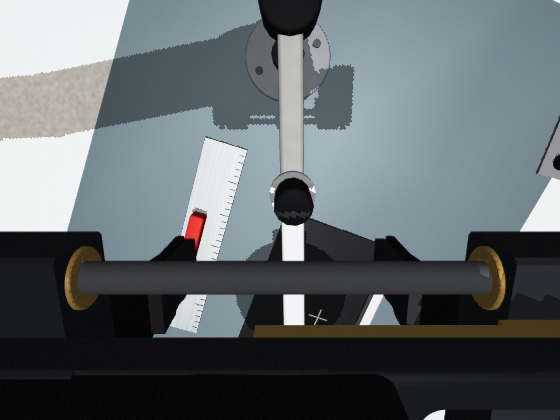

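View pics/t2.png

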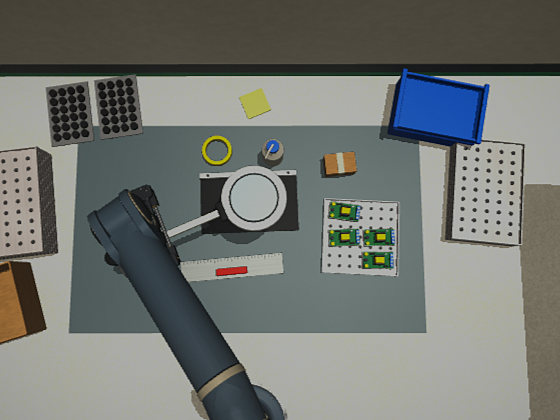

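Request:
{"method": "send_rows", "body": {"moves": [0, 0, 0, 0, 0, 0, 0, 0, 0, 0, 0, 0, 0, 0, 0, 0, 0, 0.03, 0, 0, 0, 0, 0, 0, 0.06, 0, 0, 0, 0, 0, 0, 0.08, 0, 0, 0, 0, 0, 0, 0.092, 0, 0, 0, 0, 0, 0, 0.092, 0, 0, 0, 0, 0, 0, 0.092, 0, 0, 0]}}

```text
time_s: 4.5
tcp_pos: [0.5124, 0.1992, 0.2459]
tool_rot: [0.557, 0.831, 0.0, -0.0]
ft_force: [0.2, 0.5, 0.8]
finger_gap: 0.0872
```

Run:
```python
from h import *
plan((0.5115,0.2073,0.248,23))
c=shot('wrist','w3.png')
```

```text
t 4.5 at [0.5124 0.1992 0.2459] psi 22.3 F [0.2 0.5 0.8] gap 0.0872
(0.5115, 0.2073, 0.248, 23) -> [ 0.0079  0.0023 -0.0021] [ 0.01 -0.01 -0.7 ] rows 0.2
```

View pics/w3.png

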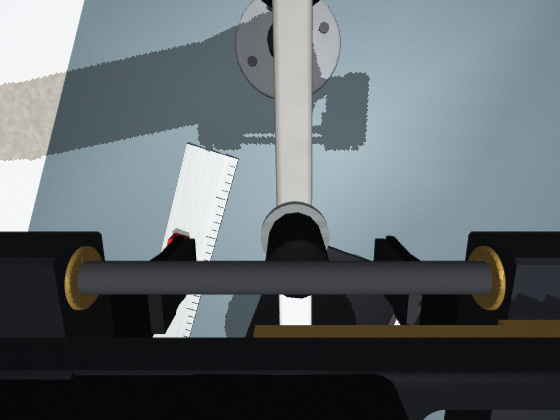

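Request:
{"method": "send_rows", "body": {"moves": [0, 0.008, 0.002, -0.002, 0, 0, -0.7, 0, 0.008, 0.002, -0.002, 0, 0, -0.7, 1, 0.008, 0.002, -0.002, 0, 0, -0.7, 1, 0.008, 0.002, -0.002, 0, 0, -0.7, 1, 0.008, 0.002, -0.002, 0, 0, -0.7, 1, 0.008, 0.002, -0.002, 0, 0, -0.7, 1, 0.008, 0.002, -0.002, 0, 0, -0.7, 1, 0.008, 0.002, -0.002, 0, 0, -0.7, 1, 0.008, 0.002, -0.002, 0, 0, -0.7, 1, 0.008, 0.002, -0.002, 0, 0, -0.7], "grip_force": 15}}

```text
time_s: 5.38
tcp_pos: [0.5109, 0.2074, 0.2475]
tool_rot: [0.552, 0.834, -0.0, -0.0]
ft_force: [-0.1, -0.8, -0.5]
finger_gap: 0.0414
```

Run:
```python
from h import *
plan()
s=monitor.state();p0=np.array(s['tcp_pos']);Rc=R.from_quat(s['tool_rot'])
H=np.array([0.4615,0.3275]); 
v=p0[:2]-H; print(np.linalg.norm(v), np.arctan2(v[0],-v[1]))
v=v/np.linalg.norm(v)*0.13; p0=np.r_[H+v,p0[2]]
for a in range(4,90,4):
    t=np.deg2rad(a); w=np.array([[np.cos(t),-np.sin(t)],[np.sin(t),np.cos(t)]])@v
    d=Rc.inv().apply(np.r_[H+w,p0[2]]-np.array(s['tcp_pos'])); print(a,d.round(4),(H+w).round(3))
```

```text
t 5.38 at [0.5109 0.2074 0.2475] psi 23.03 F [-0.1 -0.8 -0.5] gap 0.0414
0.12981233694519467 0.39001481035745744
4 [ 0.      0.0091 -0.    ] [0.519 0.211]
8 [ 0.0009  0.0181 -0.    ] [0.527 0.215]
12 [ 0.0023  0.0271 -0.    ] [0.535 0.22 ]
16 [ 0.0044  0.0359 -0.    ] [0.542 0.226]
20 [ 0.0071  0.0446 -0.    ] [0.549 0.231]
24 [ 0.0104  0.053  -0.    ] [0.556 0.238]
28 [ 0.0143  0.0612 -0.    ] [0.562 0.245]
32 [ 0.0187  0.0691 -0.    ] [0.567 0.252]
36 [ 0.0237  0.0767 -0.    ] [0.572 0.259]
40 [ 0.0292  0.0839 -0.    ] [0.577 0.267]
44 [ 0.0352  0.0907 -0.    ] [0.581 0.275]
48 [ 0.0417  0.0971 -0.    ] [0.584 0.284]
52 [ 0.0486  0.103  -0.    ] [0.587 0.292]
56 [ 0.0558  0.1084 -0.    ] [0.589 0.301]
60 [ 0.0635  0.1133 -0.    ] [0.59 0.31]
64 [ 0.0714  0.1177 -0.    ] [0.591 0.319]
68 [ 0.0797  0.1215 -0.    ] [0.591 0.328]
72 [ 0.0882  0.1247 -0.    ] [0.591 0.337]
76 [ 0.0969  0.1273 -0.    ] [0.59  0.346]
80 [ 0.1057  0.1293 -0.    ] [0.588 0.355]
84 [ 0.1147  0.1307 -0.    ] [0.586 0.364]
88 [ 0.1237  0.1314 -0.    ] [0.583 0.373]
```

Request:
{"method": "send_rows", "body": {"moves": [1, 0, 0, 0, 0, 0, 0, 1, 0, 0, 0, 0, 0, 0, 1, 0, 0, 0, 0, 0, 0, 1, 0, 0, 0, 0, 0, 0]}}

```text
time_s: 5.72
tcp_pos: [0.5111, 0.2074, 0.2476]
tool_rot: [0.552, 0.834, 0.0, 0.0]
ft_force: [2.0, 1.0, 0.5]
finger_gap: 0.0257
```

Request:
{"method": "send_rows", "body": {"moves": [1, 0, 0.009, 0, 0, 0, -4, 1, 0.001, 0.018, 0, 0, 0, -8, 1, 0.0023, 0.0271, 0, 0, 0, -12, 1, 0.0044, 0.0359, 0, 0, 0, -16, 1, 0.0071, 0.0446, 0, 0, 0, -20, 1, 0.0104, 0.053, 0, 0, 0, -24, 1, 0.0143, 0.0612, 0, 0, 0, -28, 1, 0.0187, 0.0691, 0, 0, 0, -32, 1, 0.0237, 0.0767, 0, 0, 0, -36, 1, 0.0292, 0.0839, 0, 0, 0, -40, 1, 0.0352, 0.0907, 0, 0, 0, -44, 1, 0.0417, 0.0971, 0, 0, 0, -48, 1, 0.0486, 0.103, 0, 0, 0, -52, 1, 0.0558, 0.1084, 0, 0, 0, -56, 1, 0.0635, 0.1133, 0, 0, 0, -60, 1, 0.0714, 0.1177, 0, 0, 0, -64, 1, 0.0797, 0.1215, 0, 0, 0, -68, 1, 0.0882, 0.1247, 0, 0, 0, -72, 1, 0.0969, 0.1273, 0, 0, 0, -76, 1, 0.0969, 0.1273, 0, 0, 0, -76]}}

```text
time_s: 7.38
tcp_pos: [0.5909, 0.3492, 0.2475]
tool_rot: [-0.08, 0.997, 0.002, 0.001]
ft_force: [4.5, 6.9, -4.2]
finger_gap: 0.0257
```

Run:
```python
from h import *
plan()
c=shot('top','t3.png')
```

```text
t 7.38 at [0.5909 0.3492 0.2475] psi 99.23 F [ 4.5  6.9 -4.2] gap 0.0257
```

View pics/t3.png

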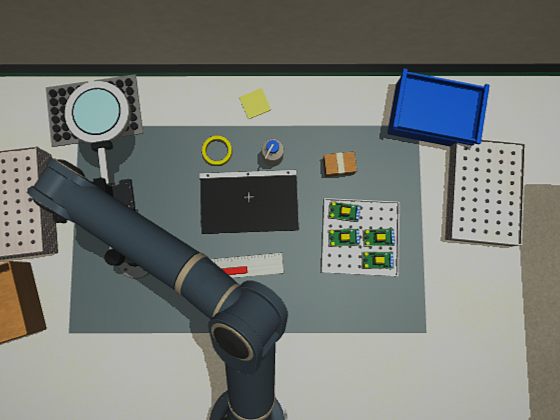

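Request:
{"method": "send_rows", "body": {"moves": [0.4, 0, 0, 0, 0, 0, 0, 0.4, 0, 0, 0, 0, 0, 0, 0.4, 0, 0, 0, 0, 0, 0, 0.4, 0, 0, 0, 0, 0, 0, 0.4, 0, 0, -0.04, 0, 0, 0, 0.4, 0, 0, -0.08, 0, 0, 0, 0.4, 0, 0, -0.1, 0, 0, 0, 0.4, 0, 0, -0.1, 0, 0, 0]}}

```text
time_s: 8.1
tcp_pos: [0.5906, 0.3486, 0.3539]
tool_rot: [-0.079, 0.997, 0.003, 0.004]
ft_force: [0.6, 0.4, 0.6]
finger_gap: 0.0523
```

Run:
```python
from h import *
plan((0.53,-0.40,0.31,0))
```

```text
t 8.1 at [0.5906 0.3486 0.3539] psi 99.02 F [0.6 0.4 0.6] gap 0.0523
(0.53, -0.4, 0.31, 0) -> [ 0.1774 -0.7301  0.0389] [5.900e-01 8.000e-02 9.901e+01] rows 18.0
```

Request:
{"method": "send_rows", "body": {"moves": [0.4, 0.177, -0.73, 0.039, 0, 0, 99, 0.4, 0.177, -0.73, 0.039, 0, 0, 99, 0.4, 0.177, -0.73, 0.039, 0, 0, 99, 0.4, 0.177, -0.73, 0.039, 0, 0, 99, 0.4, 0.177, -0.73, 0.039, 0, 0, 99, 0.4, 0.177, -0.73, 0.039, 0, 0, 99, 0.4, 0.177, -0.73, 0.039, 0, 0, 99, 0.4, 0.177, -0.73, 0.039, 0, 0, 99, 0.4, 0.177, -0.73, 0.039, 0, 0, 99, 0.4, 0.177, -0.73, 0.039, 0, 0, 99, 0.4, 0.177, -0.73, 0.039, 0, 0, 99, 0.4, 0.177, -0.73, 0.039, 0, 0, 99, 0.4, 0.177, -0.73, 0.039, 0, 0, 99, 0.4, 0.177, -0.73, 0.039, 0, 0, 99, 0.4, 0.177, -0.73, 0.039, 0, 0, 99, 0.4, 0.177, -0.73, 0.039, 0, 0, 99, 0.4, 0.177, -0.73, 0.039, 0, 0, 99, 0.4, 0.177, -0.73, 0.039, 0, 0, 99, 0.4, 0.177, -0.73, 0.039, 0, 0, 99, 0.4, 0.177, -0.73, 0.039, 0, 0, 99]}}

```text
time_s: 9.77
tcp_pos: [0.5276, -0.406, 0.3064]
tool_rot: [0.709, 0.705, -0.001, -0.001]
ft_force: [0.1, 0.7, -0.1]
finger_gap: 0.052
```

Request:
{"method": "send_rows", "body": {"moves": [0.4, 0, 0, 0, 0, 0, 0, 0.4, 0, 0, 0, 0, 0, 0, 0.4, 0, 0, 0, 0, 0, 0]}}

```text
time_s: 10.02
tcp_pos: [0.5307, -0.4001, 0.309]
tool_rot: [0.706, 0.708, 0.0, 0.0]
ft_force: [-0.1, 0.4, -0.1]
finger_gap: 0.0523
```

```bash
cat > mod.py <<'E'
from h import *
import sys
plan()
c=shot('wrist',sys.argv[1]); W=cloud(c)
for r in imaging.outline_of('wrist','module0'):
    m=r['mask']; z=W[...,2]
    rect=cv2.minAreaRect(np.argwhere(m)[:,::-1].astype(np.float32))
    s=c['color'].astype(int)
    yl=m&(s[...,0]>150)&(s[...,1]>120)&(s[...,2]<90)&(z>0.03)
    bl=m&(s[...,2]>120)&(s[...,0]<90)
    P=W[m&(z>0.0)]; T=W[m&(z>0.036)&(z<0.06)]
    print(round(r['conf'],2),np.round(r['extent']),'all',np.nanmedian(P,0).round(4),'trafo n',len(T),T.mean(0).round(4) if len(T) else '', 'mid',((T.min(0)+T.max(0))/2).round(4) if len(T) else '','sz',np.ptp(T,0).round(3) if len(T) else '', 'blue',np.nanmean(W[bl],0).round(4),np.round(rect[2],1))
    b=m&(z>0.008)&(z<0.022)
    g=W[b][:,:2].astype(np.float32)*1000
    rr=cv2.minAreaRect(g.reshape(-1,1,2)); print('   board rect',np.round(rr[0],1),np.round(rr[1],1),np.round(rr[2],2))
E
python3 mod.py w4.png
```

```text
t 10.02 at [ 0.5307 -0.4001  0.309 ] psi 0.21 F [-0.1  0.4 -0.1] gap 0.0523
0.84 [260. 125. 303. 194.] all [ 0.5266 -0.3841  0.0177] trafo n 483 [ 0.526  -0.3873  0.0424] mid [ 0.5262 -0.3876  0.0408] sz [0.028 0.026 0.009] blue [ 0.5276 -0.425   0.026 ] 88.4
   board rect [ 526.2 -387.8] [49.9 90.1] 1.18
0.76 [320.  37. 372. 118.] all [ 0.6008 -0.2871  0.018 ] trafo n 595 [ 0.6025 -0.2875  0.0425] mid [ 0.6026 -0.2877  0.0408] sz [0.03  0.028 0.009] blue [ 0.5978 -0.325   0.0258] 9.5
   board rect [ 602.9 -287.2] [89.9 50. ] 82.12
0.72 [260.  36. 304. 116.] all [ 0.5264 -0.2846  0.0178] trafo n 583 [ 0.5262 -0.2852  0.0425] mid [ 0.5261 -0.2851  0.0406] sz [0.029 0.027 0.009] blue [ 0.5281 -0.3225  0.0261] 87.5
   board rect [ 526.3 -284.7] [49.9 89.4] 2.59
0.63 [209. 122. 255. 191.] all [ 0.4621 -0.379   0.0178] trafo n 507 [ 0.4599 -0.3819  0.0424] mid [ 0.4597 -0.3824  0.0409] sz [0.028 0.026 0.009] blue [ 0.4595 -0.4198  0.0259] 90.0
   board rect [ 459.7 -382.4] [88.6 50.4] 89.62
```

View pics/w4.png

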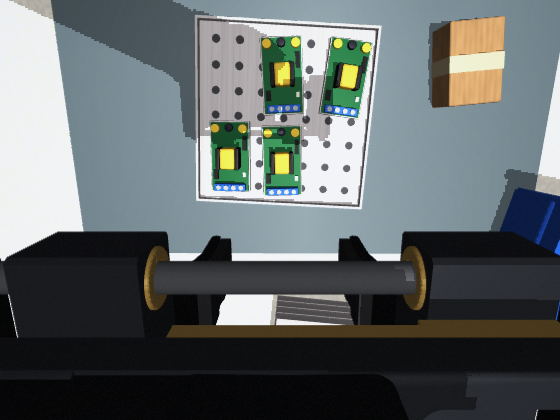

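Run:
```python
from h import *
plan((0.6028,-0.2874,0.1,82.3),(0.6028,-0.2874,0.029,82.3))
```

```text
t 10.12 at [ 0.5305 -0.4007  0.3091] psi 0.17 F [ 0.6 -0.1 -0. ] gap 0.0521
(0.6028, -0.2874, 0.1, 82.3) -> [0.1131 0.0725 0.2091] [ 1.000e-02  3.000e-02 -8.213e+01] rows 11.5
(0.6028, -0.2874, 0.029, 82.3) -> [0.1131 0.0725 0.2801] [ 1.000e-02  3.000e-02 -8.213e+01] rows 1.7
```

Request:
{"method": "send_rows", "body": {"moves": [0.4, 0.02, 0.013, 0.035, 0, 0, -7, 0.4, 0.04, 0.026, 0.07, 0, 0, -14, 0.4, 0.06, 0.039, 0.1, 0, 0, -21, 0.4, 0.08, 0.052, 0.13, 0, 0, -28, 0.4, 0.1, 0.065, 0.15, 0, 0, -35, 0.4, 0.113, 0.0725, 0.17, 0, 0, -42, 0.4, 0.113, 0.0725, 0.19, 0, 0, -49, 0.4, 0.113, 0.0725, 0.2, 0, 0, -56, 0.4, 0.113, 0.0725, 0.209, 0, 0, -63, 0.4, 0.113, 0.0725, 0.209, 0, 0, -70, 0.4, 0.113, 0.0725, 0.209, 0, 0, -77, 0.4, 0.113, 0.0725, 0.209, 0, 0, -82.1, 0.4, 0.113, 0.0725, 0.209, 0, 0, -82.1, 0.4, 0.113, 0.0725, 0.209, 0, 0, -82.1, 0.4, 0.113, 0.0725, 0.209, 0, 0, -82.1]}}

```text
time_s: 11.37
tcp_pos: [0.6025, -0.289, 0.0998]
tool_rot: [0.069, 0.998, -0.0, 0.0]
ft_force: [-0.1, -0.3, -0.2]
finger_gap: 0.0524
```

Run:
```python
from h import *
plan((0.6028,-0.2874,0.029,82.3))
c=shot('wrist','w5.png')
```

```text
t 11.37 at [ 0.6025 -0.289   0.0998] psi 82.05 F [-0.1 -0.3 -0.2] gap 0.0524
(0.6028, -0.2874, 0.029, 82.3) -> [-0.0001  0.0016  0.0708] [-0.02  0.02 -0.25] rows 1.7
```

View pics/w5.png

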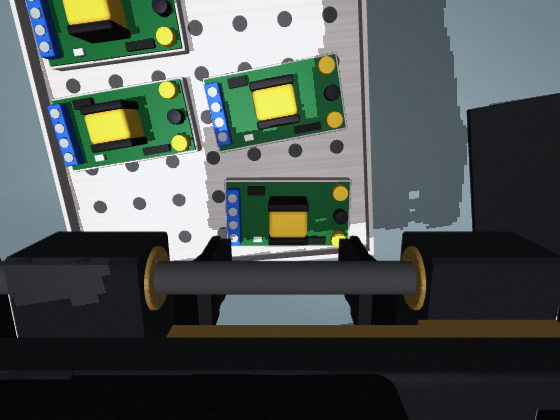

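Request:
{"method": "send_rows", "body": {"moves": [0.4, 0, 0.001, 0.03, 0, 0, -0.2, 0.4, 0, 0.001, 0.055, 0, 0, -0.2, 0.4, 0, 0.001, 0.071, 0, 0, -0.2, 0.4, 0, 0.001, 0.071, 0, 0, -0.2, 0.4, 0, 0.001, 0.071, 0, 0, -0.2, 1, 0, 0.001, 0.071, 0, 0, -0.2, 1, 0, 0.001, 0.071, 0, 0, -0.2, 1, 0, 0.001, 0.071, 0, 0, -0.2, 1, 0, 0.001, 0.071, 0, 0, -0.2, 1, 0, 0.001, 0.071, 0, 0, -0.2, 1, 0, 0.001, 0.071, 0, 0, -0.2, 1, 0, 0.001, 0.071, 0, 0, -0.2], "grip_force": 25}}

```text
time_s: 12.42
tcp_pos: [0.6026, -0.2882, 0.0288]
tool_rot: [0.067, 0.998, -0.0, 0.0]
ft_force: [0.4, 0.5, 1.6]
finger_gap: 0.0255
```

```bash
cat >> h.py <<'E'
O=np.array([0.617,-0.004]); TH=0.0378
def P2W(x,y,z=0.005):
    c,s=np.cos(TH),np.sin(TH); return (O[0]+(c*x-s*y)/1000,O[1]+(s*x+c*y)/1000,z)
def W2P(p):
    c,s=np.cos(TH),np.sin(TH); d=(np.array(p)[...,:2]-O)*1000; return np.stack([c*d[...,0]+s*d[...,1],-s*d[...,0]+c*d[...,1]],-1)
E
python3 - <<'E'
from h import *
a=P2W(8,-75)
plan((0.6028,-0.2874,0.09,82.3),(a[0],a[1],0.09,np.rad2deg(TH)))
E
```

```text
t 12.42 at [ 0.6026 -0.2882  0.0288] psi 82.33 F [0.4 0.5 1.6] gap 0.0255
(0.6028, -0.2874, 0.09, 82.3) -> [-0.0001  0.0008 -0.0612] [0.   0.02 0.03] rows 1.5
(np.float64(0.6278286102418262), np.float64(-0.07864409688803674), 0.09, np.float64(2.1657804655945117)) -> [ 0.0029  0.211  -0.0612] [1.000e-02 1.000e-02 8.017e+01] rows 11.2
```

Request:
{"method": "send_rows", "body": {"moves": [1, 0, 0, -0.03, 0, 0, 0, 1, 0, 0, -0.065, 0, 0, 0, 1, 0, 0, -0.092, 0, 0, 0, 1, 0, 0.015, -0.092, 0, 0, 7, 1, 0, 0.035, -0.092, 0, 0, 14, 1, 0.001, 0.06, -0.092, 0, 0, 21, 1, 0.001, 0.085, -0.092, 0, 0, 28, 1, 0.001, 0.11, -0.092, 0, 0, 35, 1, 0.002, 0.135, -0.092, 0, 0, 42, 1, 0.002, 0.16, -0.092, 0, 0, 49, 1, 0.002, 0.185, -0.092, 0, 0, 56, 1, 0.003, 0.2, -0.092, 0, 0, 63, 1, 0.003, 0.208, -0.092, 0, 0, 70, 1, 0.003, 0.211, -0.092, 0, 0, 77, 1, 0.003, 0.211, -0.092, 0, 0, 80.2, 1, 0.003, 0.211, -0.092, 0, 0, 80.2, 1, 0.003, 0.211, -0.092, 0, 0, 80.2, 1, 0.003, 0.211, -0.092, 0, 0, 80.2]}}

```text
time_s: 13.92
tcp_pos: [0.6274, -0.079, 0.1203]
tool_rot: [0.693, 0.721, -0.0, -0.0]
ft_force: [0.1, 0.4, -1.9]
finger_gap: 0.026
```

Run:
```python
from h import *
a=P2W(8,-75)
plan((a[0],a[1],0.031,np.rad2deg(TH)))
c=shot('wrist','w6.png'); s=shot('scene','s6.png'); t=shot('top','t6.png')
for n,k in (('w',c),('t',t)):
  for q in [(30,0,5),(90,145,19),(90,-145,19),(-75,145,5),(-75,-145,5)]:
    print(n,q,np.round(proj(k,np.array(P2W(q[0],q[1],q[2]/1000))),1))
```

```text
t 13.92 at [ 0.6274 -0.079   0.1203] psi 2.19 F [ 0.1  0.4 -1.9] gap 0.026
(np.float64(0.6278286102418262), np.float64(-0.07864409688803674), 0.031, np.float64(2.1657804655945117)) -> [0.0003 0.0005 0.0893] [-0.03  0.    0.03] rows 2.1
w (30, 0, 5) [315.8 105. ]
w (90, 145, 19) [ 420.3 -140.5]
w (90, -145, 19) [386.9 289.2]
w (-75, 145, 5) [ 160.2 -125.6]
w (-75, -145, 5) [189.1 281.5]
t (30, 0, 5) [249. 197.]
t (90, 145, 19) [199.5 178.4]
t (90, -145, 19) [296.6 174.5]
t (-75, 145, 5) [201.4 234. ]
t (-75, -145, 5) [299. 230.]
```

View pics/w6.png

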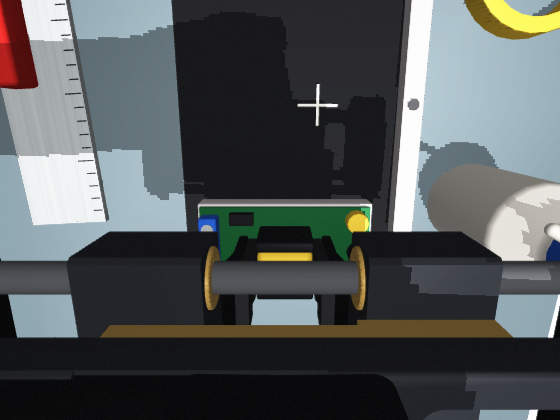

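View pics/s6.png

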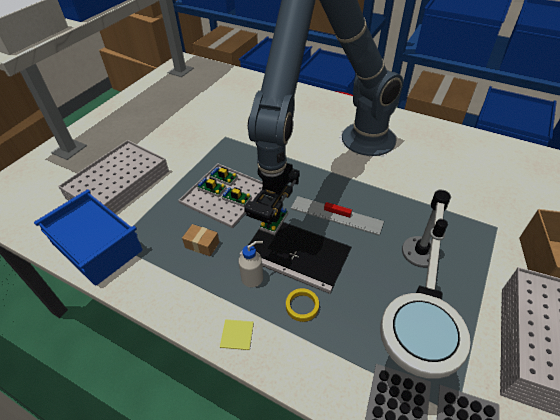

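Request:
{"method": "send_rows", "body": {"moves": [1, 0, 0.0005, 0.03, 0, 0, 0, 1, 0, 0.0005, 0.06, 0, 0, 0, 1, 0, 0.0005, 0.08, 0, 0, 0, 1, 0, 0.0005, 0.0893, 0, 0, 0, 1, 0, 0.0005, 0.0893, 0, 0, 0, 1, 0, 0.0005, 0.0893, 0, 0, 0]}}

```text
time_s: 14.57
tcp_pos: [0.6286, -0.0787, 0.0314]
tool_rot: [0.694, 0.72, 0.0, 0.0]
ft_force: [0.8, 0.2, -0.5]
finger_gap: 0.0253
```

Run:
```python
from h import *
plan()
```

```text
t 14.57 at [ 0.6286 -0.0787  0.0314] psi 2.14 F [ 0.8  0.2 -0.5] gap 0.0253
```

Request:
{"method": "send_rows", "body": {"moves": [0.4, 0, 0, 0, 0, 0, 0, 0.4, 0, 0, 0, 0, 0, 0, 0.4, 0, 0, 0, 0, 0, 0, 0.4, 0, 0, 0, 0, 0, 0, 0.4, 0, 0, 0, 0, 0, 0, 0.4, 0, 0, -0.03, 0, 0, 0, 0.4, 0, 0, -0.06, 0, 0, 0, 0.4, 0, 0, -0.09, 0, 0, 0]}}

```text
time_s: 15.23
tcp_pos: [0.6277, -0.0786, 0.122]
tool_rot: [0.694, 0.72, -0.0, -0.001]
ft_force: [0.9, 0.5, -0.8]
finger_gap: 0.0519
```

Request:
{"method": "send_rows", "body": {"moves": [0.4, -0.015, -0.01, 0, 0, 0, -7, 0.4, -0.035, -0.02, 0, 0, 0, -14, 0.4, -0.06, -0.035, 0, 0, 0, -21, 0.4, -0.085, -0.05, 0, 0, 0, -28, 0.4, -0.11, -0.065, 0, 0, 0, -35, 0.4, -0.135, -0.08, 0, 0, 0, -42, 0.4, -0.16, -0.09, 0, 0, 0, -49, 0.4, -0.18, -0.1, 0, 0, 0, -56, 0.4, -0.195, -0.105, 0, 0, 0, -63, 0.4, -0.202, -0.11, 0, 0, 0, -70, 0.4, -0.202, -0.11, 0, 0, 0, -77, 0.4, -0.202, -0.11, 0, 0, 0, -84, 0.4, -0.202, -0.11, 0, 0, 0, -90.5, 0.4, -0.202, -0.11, 0, 0, 0, -90.5, 0.4, -0.202, -0.11, 0, 0, 0, -90.5, 0.4, -0.202, -0.11, 0, 0, 0, -90.5]}}

```text
time_s: 16.57
tcp_pos: [0.5257, -0.2847, 0.1213]
tool_rot: [-0.022, 1.0, -0.0, 0.0]
ft_force: [0.5, -0.2, 0.2]
finger_gap: 0.052
```

```bash
python3 - <<'E'
from h import *
plan((0.5262,-0.285,0.029,92.6))
t=shot('top','t7.png');W=cloud(t)
for r in imaging.outline_of('top','module0'):
    T=W[r['mask']]; print(round(r['conf'],2),np.nanmedian(T,0).round(3))
    T=T[(T[:,2]>0.03)]; print('   ',T.mean(0).round(4) if len(T) else '')
E
python3 mod.py w7.png
```

```text
t 16.57 at [ 0.5257 -0.2847  0.1213] psi 92.49 F [ 0.5 -0.2  0.2] gap 0.052
(0.5262, -0.285, 0.029, 92.6) -> [-0.0004 -0.0003  0.0923] [-0.01  0.   -0.11] rows 2.2
0.69 [ 0.626 -0.078  0.02 ]
    [ 0.6239 -0.0777  0.0407]
t 16.67 at [ 0.5258 -0.2846  0.1214] psi 92.56 F [ 0.1 -0.1  0.3] gap 0.0524
0.92 [229. 172. 344. 239.] all [ 0.5213 -0.285   0.0178] trafo n 1428 [ 0.525  -0.2849  0.0424] mid [ 0.5257 -0.285   0.0405] sz [0.029 0.027 0.009] blue [ 0.527  -0.3228  0.0261] 90.0
   board rect [ 525.9 -284.9] [50.3 90.1] 2.61
0.69 [ 86.  77. 223. 154.] all [ 0.4585 -0.3767  0.018 ] trafo n 1777 [ 0.4592 -0.3813  0.0423] mid [ 0.4594 -0.3826  0.0408] sz [0.028 0.027 0.01 ] blue [ 0.4584 -0.4197  0.026 ] 3.3
   board rect [ 459.5 -382.3] [89.8 50.2] 89.38
0.65 [ 88. 165. 214. 232.] all [ 0.5211 -0.3812  0.0182] trafo n 1528 [ 0.5251 -0.3866  0.0422] mid [ 0.5258 -0.3875  0.0407] sz [0.029 0.026 0.009] blue [ 0.5259 -0.4252  0.026 ] 1.4
   board rect [ 525.9 -387.7] [50.4 90.1] 1.38
```

View pics/w7.png

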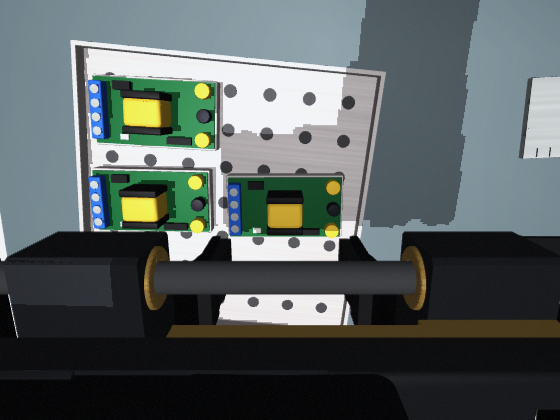

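View pics/t7.png

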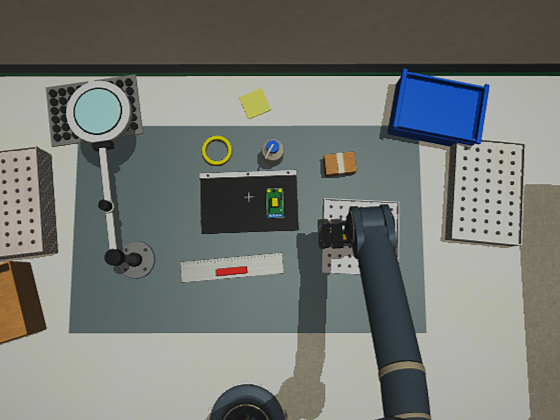

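Request:
{"method": "send_rows", "body": {"moves": [0.4, 0, 0, 0.03, 0, 0, 0, 0.4, 0, 0, 0.06, 0, 0, 0, 0.4, 0, 0, 0.08, 0, 0, 0, 0.4, 0, 0, 0.0923, 0, 0, 0, 0.4, 0, 0, 0.0923, 0, 0, 0, 0.4, 0, 0, 0.0923, 0, 0, 0, 1, 0, 0, 0.0923, 0, 0, 0, 1, 0, 0, 0.0923, 0, 0, 0, 1, 0, 0, 0.0923, 0, 0, 0, 1, 0, 0, 0.0923, 0, 0, 0, 1, 0, 0, 0.0923, 0, 0, 0, 1, 0, 0, 0.0923, 0, 0, 0, 1, 0, 0, 0.0923, 0, 0, 0]}}

```text
time_s: 17.85
tcp_pos: [0.526, -0.2849, 0.0295]
tool_rot: [-0.023, 1.0, -0.0, 0.0]
ft_force: [-0.3, 0.7, 3.9]
finger_gap: 0.0256
```

Run:
```python
from h import *
a=P2W(8,-20)
plan((a[0],a[1],0.121,np.rad2deg(TH)))
```

```text
t 17.85 at [ 0.526  -0.2849  0.0295] psi 92.62 F [-0.3  0.7  3.9] gap 0.0256
(np.float64(0.625750105299517), np.float64(-0.023683385309630142), 0.121, np.float64(2.1657804655945117)) -> [-0.1117  0.2563 -0.0916] [-1.000e-02  5.000e-02  9.046e+01] rows 12.6
```

Request:
{"method": "send_rows", "body": {"moves": [1, 0, 0, -0.03, 0, 0, 0, 1, 0, 0, -0.065, 0, 0, 0, 1, 0, 0, -0.0916, 0, 0, 0, 1, -0.008, 0.02, -0.0916, 0, 0, 7, 1, -0.018, 0.04, -0.0916, 0, 0, 14, 1, -0.028, 0.065, -0.0916, 0, 0, 21, 1, -0.039, 0.09, -0.0916, 0, 0, 28, 1, -0.05, 0.115, -0.0916, 0, 0, 35, 1, -0.061, 0.14, -0.0916, 0, 0, 42, 1, -0.072, 0.165, -0.0916, 0, 0, 49, 1, -0.083, 0.19, -0.0916, 0, 0, 56, 1, -0.094, 0.215, -0.0916, 0, 0, 63, 1, -0.104, 0.24, -0.0916, 0, 0, 70, 1, -0.1117, 0.2563, -0.0916, 0, 0, 77, 1, -0.1117, 0.2563, -0.0916, 0, 0, 84, 1, -0.1117, 0.2563, -0.0916, 0, 0, 90.5, 1, -0.1117, 0.2563, -0.0916, 0, 0, 90.5, 1, -0.1117, 0.2563, -0.0916, 0, 0, 90.5, 1, -0.1117, 0.2563, -0.0916, 0, 0, 90.5]}}

```text
time_s: 19.43
tcp_pos: [0.6253, -0.0238, 0.1203]
tool_rot: [0.693, 0.721, -0.0, -0.0]
ft_force: [0.3, -0.5, -1.7]
finger_gap: 0.0259
```

```bash
cat > chk.py <<'E'
from h import *
import sys
c=shot('wrist',sys.argv[1]); W=cloud(c); z=W[...,2]
print('cross pred',np.round(proj(c,np.array(P2W(30,0))),1))
for r in imaging.outline_of('wrist','module0'):
    m=r['mask']; P=W[m&(z>0.01)]; P=P[~np.isnan(P[:,0])]
    if len(P)<50: continue
    q=W2P(P); zz=P[:,2]
    rr=cv2.minAreaRect((q[(zz<np.median(zz)+0.012)]).astype(np.float32).reshape(-1,1,2))
    print(round(r['conf'],2),np.round(r['extent']),'plate lo',np.percentile(q,1,axis=0).round(1),'hi',np.percentile(q,99,axis=0).round(1),'zmed',np.median(zz).round(3),'rect',np.round(rr[0],1),np.round(rr[1],1),round(rr[2],1))
E
python3 chk.py w8.png;python3 - <<'E'
from h import *
a=P2W(8,-21)
plan((a[0],a[1],0.0315,np.rad2deg(TH)))
E
```

```text
cross pred [314.4 177.6]
0.72 [201. 197. 373. 296.] plate lo [-35.7 -33.9] hi [48.7  3.9] zmed 0.108 rect [  6.2 -11.5] [90.3 31.2] 0.1
0.58 [256. 296. 311. 308.] plate lo [-17.1 -99.7] hi [ 29.7 -83.5] zmed 0.044 rect [  6.  -91.1] [48.4 16. ] 2.7
t 19.53 at [ 0.6254 -0.0239  0.1204] psi 2.18 F [-0.   0.3 -1.5] gap 0.0256
(np.float64(0.6257878962984681), np.float64(-0.02468267097469208), 0.0315, np.float64(2.1657804655945117)) -> [-0.0008  0.0004  0.0889] [-0.02 -0.01  0.02] rows 2.1
```

View pics/w8.png

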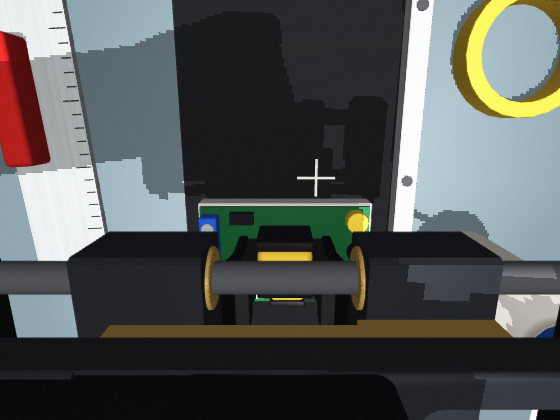

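Request:
{"method": "send_rows", "body": {"moves": [1, -0.001, 0.0005, 0.03, 0, 0, 0, 1, -0.001, 0.0005, 0.06, 0, 0, 0, 1, -0.001, 0.0005, 0.08, 0, 0, 0, 1, -0.001, 0.0005, 0.0885, 0, 0, 0, 1, -0.001, 0.0005, 0.0885, 0, 0, 0, 1, -0.001, 0.0005, 0.0885, 0, 0, 0, 1, -0.002, 0.0005, 0.0885, 0, 0, 0, 1, -0.003, 0.0005, 0.0885, 0, 0, 0, 1, -0.004, 0.0005, 0.0885, 0, 0, 0, 1, -0.005, 0.0005, 0.0885, 0, 0, 0, 1, -0.0055, 0.0005, 0.0885, 0, 0, 0, 1, -0.0055, 0.0005, 0.0885, 0, 0, 0]}}

```text
time_s: 20.53
tcp_pos: [0.6264, -0.029, 0.0323]
tool_rot: [0.694, 0.72, 0.0, 0.0]
ft_force: [-0.0, -0.2, -1.7]
finger_gap: 0.0258
```

Run:
```python
from h import *
plan()
print(W2P(monitor.state()['tcp_pos']))
```

```text
t 20.53 at [ 0.6264 -0.029   0.0323] psi 2.13 F [-0.  -0.2 -1.7] gap 0.0258
[  8.48464563 -25.30320549]
```

Request:
{"method": "send_rows", "body": {"moves": [1, 0, 0, 0.001, 0, 0, 0, 1, 0, 0, 0.001, 0, 0, 0, 0.4, 0, 0, 0.001, 0, 0, 0, 0.4, 0, 0, 0.001, 0, 0, 0, 0.4, 0, 0, 0.001, 0, 0, 0, 0.4, 0, 0, 0.001, 0, 0, 0, 0.4, 0, 0, 0.001, 0, 0, 0, 0.4, 0, 0, -0.03, 0, 0, 0, 0.4, 0, 0, -0.06, 0, 0, 0, 0.4, 0, 0, -0.09, 0, 0, 0, 0.4, 0, 0, -0.09, 0, 0, 0]}}

```text
time_s: 21.45
tcp_pos: [0.6304, -0.0282, 0.1285]
tool_rot: [0.694, 0.72, 0.004, 0.004]
ft_force: [1.9, 0.5, 0.9]
finger_gap: 0.0517
```

Run:
```python
from h import *
plan((0.526,-0.3876,0.121,91.3))
shot('wrist','w9.png')
```

```text
t 21.45 at [ 0.6304 -0.0282  0.1285] psi 2.13 F [1.9 0.5 0.9] gap 0.0517
(0.526, -0.3876, 0.121, 91.3) -> [-0.3553 -0.1177  0.0063] [  0.5    0.52 -89.17] rows 12.5
```

View pics/w9.png

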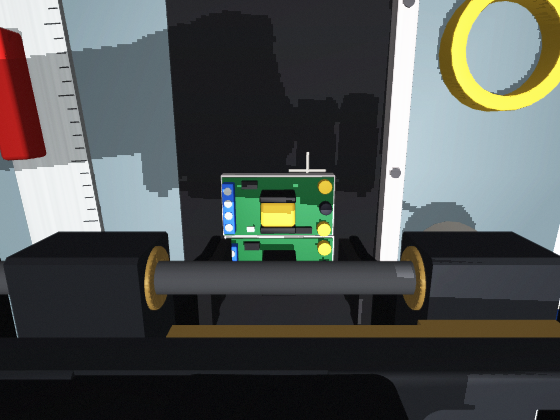

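Request:
{"method": "send_rows", "body": {"moves": [0.4, -0.02, -0.006, 0, 0, 0, -7, 0.4, -0.05, -0.016, 0, 0, 0, -14, 0.4, -0.085, -0.027, 0, 0, 0, -21, 0.4, -0.12, -0.038, 0, 0, 0, -28, 0.4, -0.155, -0.05, 0, 0, 0, -35, 0.4, -0.19, -0.061, 0, 0, 0, -42, 0.4, -0.225, -0.072, 0, 0, 0, -49, 0.4, -0.26, -0.083, 0, 0, 0, -56, 0.4, -0.295, -0.094, 0, 0, 0, -63, 0.4, -0.325, -0.104, 0, 0, 0, -70, 0.4, -0.345, -0.11, 0, 0, 0, -77, 0.4, -0.3546, -0.1136, 0, 0, 0, -84, 0.4, -0.3546, -0.1136, 0, 0, 0, -89.2, 0.4, -0.3546, -0.1136, 0, 0, 0, -89.2, 0.4, -0.3546, -0.1136, 0, 0, 0, -89.2, 0.4, -0.3546, -0.1136, 0, 0, 0, -89.2]}}

```text
time_s: 22.83
tcp_pos: [0.526, -0.3866, 0.1215]
tool_rot: [-0.011, 1.0, 0.0, -0.0]
ft_force: [0.3, 0.1, 0.7]
finger_gap: 0.0522
```

```bash
python3 - <<'E'
from h import *
plan((0.526,-0.3876,0.029,91.3))
shot('top','t10.png')
E
python3 mod.py w10.png
```

```text
t 22.83 at [ 0.526  -0.3866  0.1215] psi 91.3 F [0.3 0.1 0.7] gap 0.0522
(0.526, -0.3876, 0.029, 91.3) -> [-0.0001 -0.0011  0.0925] [ 0.05 -0.03 -0.  ] rows 2.2
t 22.88 at [ 0.5261 -0.3865  0.1218] psi 91.34 F [ 0.5 -0.1 -0.5] gap 0.0522
0.84 [219.  54. 352. 136.] all [ 0.4429 -0.3887  0.0177] trafo n 1729 [ 0.4427 -0.3882  0.0425] mid [ 0.4428 -0.3882  0.0407] sz [0.028 0.026 0.009] blue [ 0.4406 -0.4257  0.026 ] 4.6
   board rect [ 442.7 -388.2] [90.3 50.6] 86.74
0.64 [225. 177. 343. 236.] all [ 0.5212 -0.3881  0.0179] trafo n 1406 [ 0.5248 -0.388   0.0424] mid [ 0.5254 -0.3881  0.0407] sz [0.028 0.026 0.009] blue [ 0.5263 -0.426   0.0261] 90.0
   board rect [ 525.1 -387.9] [49.1 90.2] 1.6
0.16 [208.  47. 521. 325.] all [ 0.4898 -0.3127  0.0033] trafo n 0  mid  sz  blue [nan nan nan] 4.0
   board rect [ 527.6 -333.9] [225.2 220.7] 87.2mod.py:12: RuntimeWarning: Mean of empty slice
  print(round(r['conf'],2),np.round(r['extent']),'all',np.nanmedian(P,0).round(4),'trafo n',len(T),T.mean(0).round(4) if len(T) else '', 'mid',((T.min(0)+T.max(0))/2).round(4) if len(T) else '','sz',np.ptp(T,0).round(3) if len(T) else '', 'blue',np.nanmean(W[bl],0).round(4),np.round(rect[2],1))
```

View pics/t10.png

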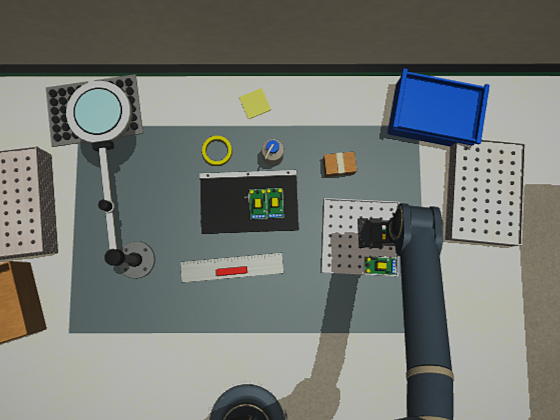

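Request:
{"method": "send_rows", "body": {"moves": [0.4, 0, -0.001, 0.03, 0, 0, 0, 0.4, 0, -0.001, 0.06, 0, 0, 0, 0.4, 0, -0.001, 0.08, 0, 0, 0, 0.4, 0, -0.001, 0.0925, 0, 0, 0.2, 0.4, 0, -0.001, 0.0925, 0, 0, 0.2, 0.4, 0, -0.001, 0.0925, 0, 0, 0.2, 1, 0, -0.001, 0.0925, 0, 0, 0.2, 1, 0, -0.001, 0.0925, 0, 0, 0.2, 1, 0, -0.001, 0.0925, 0, 0, 0.2, 1, 0, -0.001, 0.0925, 0, 0, 0.2, 1, 0, -0.001, 0.0925, 0, 0, 0.2, 1, 0, -0.001, 0.0925, 0, 0, 0.2, 1, 0, -0.001, 0.0925, 0, 0, 0.2]}}

```text
time_s: 24.07
tcp_pos: [0.5262, -0.3886, 0.0301]
tool_rot: [-0.01, 1.0, -0.0, 0.0]
ft_force: [-1.3, 0.4, 2.8]
finger_gap: 0.0257
```

Run:
```python
from h import *
a=P2W(8,30)
plan((a[0],a[1],0.121,np.rad2deg(TH)))
```

```text
t 24.07 at [ 0.5262 -0.3886  0.0301] psi 91.13 F [-1.3  0.4  2.8] gap 0.0257
(np.float64(0.6238605553519632), np.float64(0.026280897943466754), 0.121, np.float64(2.1657804655945117)) -> [-0.1059  0.4129 -0.091 ] [-0.000e+00  3.000e-02  8.896e+01] rows 12.4
```

Request:
{"method": "send_rows", "body": {"moves": [1, 0, 0, -0.03, 0, 0, 0, 1, 0, 0, -0.065, 0, 0, 0, 1, 0, 0, -0.091, 0, 0, 0, 1, -0.006, 0.025, -0.091, 0, 0, 7, 1, -0.015, 0.058, -0.091, 0, 0, 14, 1, -0.0245, 0.095, -0.091, 0, 0, 21, 1, -0.034, 0.133, -0.091, 0, 0, 28, 1, -0.0436, 0.17, -0.091, 0, 0, 35, 1, -0.053, 0.208, -0.091, 0, 0, 42, 1, -0.063, 0.246, -0.091, 0, 0, 49, 1, -0.073, 0.284, -0.091, 0, 0, 56, 1, -0.0826, 0.322, -0.091, 0, 0, 63, 1, -0.092, 0.36, -0.091, 0, 0, 70, 1, -0.1, 0.39, -0.091, 0, 0, 77, 1, -0.1059, 0.4129, -0.091, 0, 0, 84, 1, -0.1059, 0.4129, -0.091, 0, 0, 89, 1, -0.1059, 0.4129, -0.091, 0, 0, 89, 1, -0.1059, 0.4129, -0.091, 0, 0, 89, 1, -0.1059, 0.4129, -0.091, 0, 0, 89, 1, -0.1059, 0.4129, -0.091, 0, 0, 89]}}

```text
time_s: 25.73
tcp_pos: [0.6234, 0.0246, 0.1202]
tool_rot: [0.694, 0.72, -0.0, 0.0]
ft_force: [0.4, -0.3, -1.4]
finger_gap: 0.0254
```

```bash
python3 chk.py w11.png;python3 - <<'E'
from h import *
a=P2W(8,29)
plan((a[0],a[1],0.0325,np.rad2deg(TH)))
E
```

```text
cross pred [313.2 235.5]
0.8 [260. 292. 318. 306.] plate lo [-16.5 -55.7] hi [29.3 18.2] zmed 0.045 rect [  6.8 -44.9] [21.3 47.8] 88.1
0.73 [253. 300. 317. 327.] plate lo [-20.  -73.3] hi [ 32.4 -52.1] zmed 0.019 rect [  6.2 -62.9] [22.4 54.5] 89.8
0.6 [196. 198. 374. 297.] plate lo [-35.6  23.9] hi [49.2 52.5] zmed 0.108 rect [ 6.2 36.8] [31.8 90. ] 89.7
t 25.83 at [0.6236 0.025  0.1204] psi 2.06 F [ 0.   0.1 -1.6] gap 0.0258
(np.float64(0.6238983463509142), np.float64(0.02528161227840482), 0.0325, np.float64(2.1657804655945117)) -> [0.0003 0.0004 0.0879] [-0.02  0.01 -0.1 ] rows 2.1
```

View pics/w11.png

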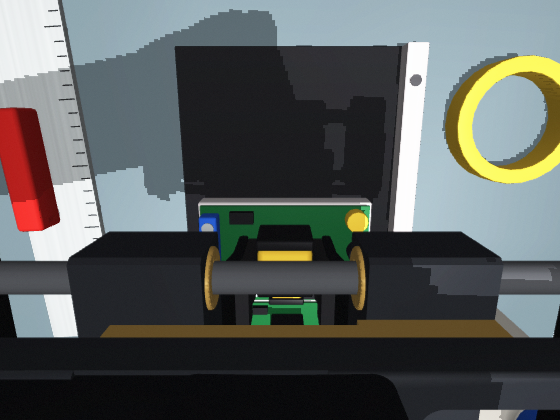

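Request:
{"method": "send_rows", "body": {"moves": [1, 0, 0.0005, 0.03, 0, 0, 0, 1, 0, 0.0005, 0.06, 0, 0, 0, 1, 0, 0.0005, 0.08, 0, 0, 0, 1, 0, 0.0005, 0.088, 0, 0, 0, 1, 0, 0.0005, 0.088, 0, 0, 0, 1, 0, 0.0005, 0.0882, 0, 0, 0, 1, -0.001, 0.0005, 0.0882, 0, 0, 0, 1, -0.002, 0.0005, 0.0882, 0, 0, 0, 1, -0.003, 0.0005, 0.0882, 0, 0, 0, 1, -0.004, 0.0005, 0.0882, 0, 0, 0, 1, -0.0045, 0.0005, 0.0882, 0, 0, 0, 1, -0.0045, 0.0005, 0.0882, 0, 0, 0]}}

```text
time_s: 26.83
tcp_pos: [0.6244, 0.0216, 0.0325]
tool_rot: [0.694, 0.72, 0.0, 0.0]
ft_force: [0.0, -0.7, -2.1]
finger_gap: 0.0254
```

Run:
```python
from h import *
plan()
print(W2P(monitor.state()['tcp_pos']))
```

```text
t 26.83 at [0.6244 0.0216 0.0325] psi 2.12 F [ 0.  -0.7 -2.1] gap 0.0254
[ 8.40270961 25.26802697]
```

Request:
{"method": "send_rows", "body": {"moves": [1, 0, 0, 0.0004, 0, 0, 0, 0.4, 0, 0, 0.0004, 0, 0, 0, 0.4, 0, 0, 0.0004, 0, 0, 0, 0.4, 0, 0, 0.0004, 0, 0, 0, 0.4, 0, 0, 0.0004, 0, 0, 0, 0.4, 0, 0, 0.0004, 0, 0, 0, 0.4, 0, 0, -0.015, 0, 0, 0, 0.4, 0, 0, -0.04, 0, 0, 0, 0.4, 0, 0, -0.07, 0, 0, 0, 0.4, 0, 0, -0.09, 0, 0, 0, 0.4, 0, 0, -0.09, 0, 0, 0]}}

```text
time_s: 27.75
tcp_pos: [0.6275, 0.0228, 0.1274]
tool_rot: [0.694, 0.72, 0.003, 0.003]
ft_force: [1.6, 0.3, 0.6]
finger_gap: 0.0521
```

Request:
{"method": "send_rows", "body": {"moves": [0.4, -0.02, -0.01, 0, 0, 0, -6.5, 0.4, -0.05, -0.025, 0, 0, 0, -13, 0.4, -0.085, -0.042, 0, 0, 0, -19.5, 0.4, -0.12, -0.059, 0, 0, 0, -26, 0.4, -0.155, -0.076, 0, 0, 0, -32.5, 0.4, -0.19, -0.093, 0, 0, 0, -39, 0.4, -0.225, -0.11, 0, 0, 0, -45.5, 0.4, -0.26, -0.127, 0, 0, 0, -52, 0.4, -0.295, -0.144, 0, 0, 0, -58.5, 0.4, -0.33, -0.161, 0, 0, 0, -65, 0.4, -0.36, -0.176, 0, 0, 0, -71.5, 0.4, -0.385, -0.188, 0, 0, 0, -78, 0.4, -0.4028, -0.1967, 0, 0, 0, -84.6, 0.4, -0.4028, -0.1967, 0, 0, 0, -84.6, 0.4, -0.4028, -0.1967, 0, 0, 0, -84.6, 0.4, -0.4028, -0.1967, 0, 0, 0, -84.6]}}

```text
time_s: 29.08
tcp_pos: [0.4431, -0.3868, 0.1221]
tool_rot: [0.029, 1.0, 0.001, 0.0]
ft_force: [0.3, 0.0, -0.0]
finger_gap: 0.0519
```

```bash
python3 mod.py w12.png
python3 - <<'E'
from h import *
shot('top','t12.png')
plan((0.4428,-.3882,0.029,86.7))
E
```

```text
t 29.08 at [ 0.4431 -0.3868  0.1221] psi 86.73 F [ 0.3  0.  -0. ] gap 0.0519
0.66 [225. 174. 344. 240.] all [ 0.4388 -0.3873  0.0179] trafo n 1396 [ 0.4418 -0.388   0.0425] mid [ 0.4424 -0.3881  0.0405] sz [0.029 0.027 0.009] blue [ 0.4398 -0.426   0.0261] 90.0
   board rect [ 442.5 -388.1] [90.6 50.2] 87.6
t 29.23 at [ 0.4437 -0.3863  0.1225] psi 86.87 F [ 0.4 -0.2  0.4] gap 0.0523
(0.4428, -0.3882, 0.029, 86.7) -> [ 0.0008 -0.0019  0.0935] [0.   0.01 0.17] rows 2.2
```

View pics/w12.png

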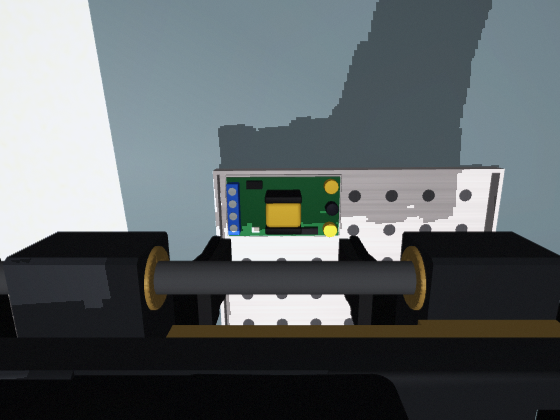

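View pics/t12.png

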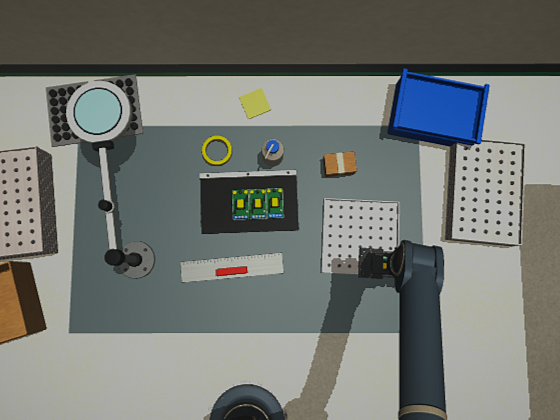

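Request:
{"method": "send_rows", "body": {"moves": [0.4, 0.001, -0.0018, 0.03, 0, 0, -0.3, 0.4, 0.001, -0.0018, 0.06, 0, 0, -0.3, 0.4, 0.001, -0.0018, 0.08, 0, 0, -0.3, 0.4, 0.001, -0.0018, 0.0935, 0, 0, -0.3, 0.4, 0.001, -0.0018, 0.0935, 0, 0, -0.3, 0.4, 0.001, -0.0018, 0.0935, 0, 0, -0.3, 1, 0.001, -0.0018, 0.0935, 0, 0, -0.3, 1, 0.001, -0.0018, 0.0935, 0, 0, -0.3, 1, 0.001, -0.0018, 0.0935, 0, 0, -0.3, 1, 0.001, -0.0018, 0.0935, 0, 0, -0.3, 1, 0.001, -0.0018, 0.0935, 0, 0, -0.3, 1, 0.001, -0.0018, 0.0935, 0, 0, -0.3, 1, 0.001, -0.0018, 0.0935, 0, 0, -0.3]}}

```text
time_s: 30.32
tcp_pos: [0.4418, -0.3897, 0.0292]
tool_rot: [0.026, 1.0, -0.0, 0.0]
ft_force: [0.1, 0.8, 2.9]
finger_gap: 0.0257
```

Run:
```python
from h import *
a=P2W(8,80)
plan((a[0],a[1],0.121,np.rad2deg(TH)))
```

```text
t 30.32 at [ 0.4418 -0.3897  0.0292] psi 87.03 F [0.1 0.8 2.9] gap 0.0257
(np.float64(0.6219710054044093), np.float64(0.07624518119656366), 0.121, np.float64(2.1657804655945117)) -> [-0.1558  0.4746 -0.0918] [0.000e+00 2.000e-02 8.486e+01] rows 12.2
```

Request:
{"method": "send_rows", "body": {"moves": [1, 0, 0, -0.03, 0, 0, 0, 1, 0, 0, -0.065, 0, 0, 0, 1, 0, 0, -0.0918, 0, 0, 0, 1, -0.007, 0.02, -0.0918, 0, 0, 5, 1, -0.018, 0.055, -0.0918, 0, 0, 11, 1, -0.03, 0.092, -0.0918, 0, 0, 18, 1, -0.042, 0.13, -0.0918, 0, 0, 25, 1, -0.055, 0.168, -0.0918, 0, 0, 32, 1, -0.068, 0.206, -0.0918, 0, 0, 39, 1, -0.08, 0.244, -0.0918, 0, 0, 46, 1, -0.093, 0.282, -0.0918, 0, 0, 53, 1, -0.105, 0.32, -0.0918, 0, 0, 60, 1, -0.118, 0.358, -0.0918, 0, 0, 67, 1, -0.13, 0.396, -0.0918, 0, 0, 73, 1, -0.142, 0.434, -0.0918, 0, 0, 79, 1, -0.152, 0.463, -0.0918, 0, 0, 84.9, 1, -0.1558, 0.4746, -0.0918, 0, 0, 84.9, 1, -0.1558, 0.4746, -0.0918, 0, 0, 84.9, 1, -0.1558, 0.4746, -0.0918, 0, 0, 84.9, 1, -0.1558, 0.4746, -0.0918, 0, 0, 84.9]}}

```text
time_s: 31.98
tcp_pos: [0.6212, 0.0736, 0.1199]
tool_rot: [0.694, 0.72, -0.001, 0.0]
ft_force: [-0.4, 0.1, -0.8]
finger_gap: 0.0261
```

```bash
python3 chk.py w13.png;python3 - <<'E'
from h import *
a=P2W(8,79)
plan((a[0],a[1],0.032,np.rad2deg(TH)))
E
```

```text
cross pred [312.8 289.6]
0.88 [199. 202. 373. 303.] plate lo [-35.7  62.5] hi [48.4 99. ] zmed 0.108 rect [ 6.  55.2] [88.  89.8] 89.8
0.57 [252. 298. 319. 327.] plate lo [-20.6 -24.1] hi [ 31.8 100.7] zmed 0.02 rect [  4.9 -13.8] [55.3 23.6] 1.8
t 32.08 at [0.6215 0.0733 0.1203] psi 1.96 F [ 0.2  0.1 -1.2] gap 0.0258
(np.float64(0.6220087964033604), np.float64(0.07524589553150171), 0.032, np.float64(2.1657804655945117)) -> [0.002  0.0007 0.0882] [-0.06  0.09 -0.2 ] rows 2.1
```

View pics/w13.png

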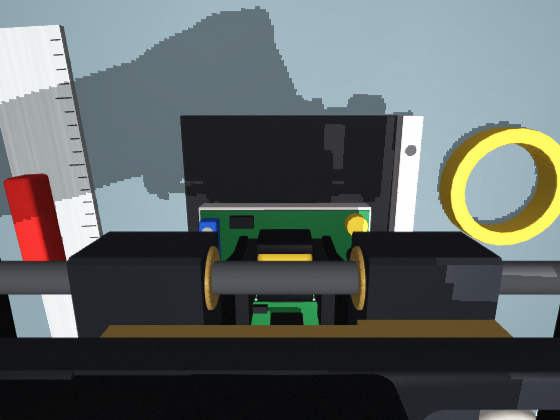

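Request:
{"method": "send_rows", "body": {"moves": [1, 0.004, 0.0007, 0, 0, 0, -0.2, 1, 0.004, 0.0007, 0.03, 0, 0, -0.2, 1, 0.004, 0.0007, 0.06, 0, 0, -0.2, 1, 0.004, 0.0007, 0.08, 0, 0, -0.2, 1, 0.004, 0.0007, 0.088, 0, 0, -0.2, 1, 0.004, 0.0007, 0.088, 0, 0, -0.2, 1, 0.004, 0.0007, 0.0882, 0, 0, -0.2, 1, 0.003, 0.0007, 0.0882, 0, 0, -0.2, 1, 0.002, 0.0007, 0.0882, 0, 0, -0.2, 1, 0.001, 0.0007, 0.0882, 0, 0, -0.2, 1, 0.0005, 0.0007, 0.0882, 0, 0, -0.2, 1, 0.0005, 0.0007, 0.0882, 0, 0, -0.2]}}

```text
time_s: 33.08
tcp_pos: [0.6227, 0.0764, 0.0327]
tool_rot: [0.693, 0.721, 0.0, 0.0]
ft_force: [-0.1, -0.4, -1.6]
finger_gap: 0.0259
```

```bash
python3 - <<'E'
from h import *
plan()
print(W2P(monitor.state()['tcp_pos']))
E
python3 chk.py w14.png
```

```text
t 33.08 at [0.6227 0.0764 0.0327] psi 2.31 F [-0.1 -0.4 -1.6] gap 0.0259
[ 8.70222322 80.13237577]
cross pred [320.3 360.3]
0.87 [196. 200. 374. 303.] plate lo [-34.4  64.3] hi [ 50.  102.4] zmed 0.022 rect [ 7.7 75.7] [89.8 54. ] 0.5
0.76 [251. 300. 320. 326.] plate lo [-9.8 34.5] hi [25.3 48.2] zmed 0.019 rect [ 7.9 41. ] [37.  15.3] 0.2
```

Request:
{"method": "send_rows", "body": {"moves": [1, -0.001, 0, 0, 0, 0, 0.1, 1, -0.002, 0, 0, 0, 0, 0.1, 1, -0.003, 0, 0, 0, 0, 0.1, 1, -0.004, 0, 0, 0, 0, 0.1, 1, -0.004, 0, 0, 0, 0, 0.1, 1, -0.004, 0, 0, 0, 0, 0.1]}}

```text
time_s: 33.68
tcp_pos: [0.6227, 0.0728, 0.0325]
tool_rot: [0.693, 0.721, 0.0, 0.0]
ft_force: [0.1, 0.7, -1.8]
finger_gap: 0.0261
```

```bash
python3 - <<'E'
from h import *
plan()
print(W2P(monitor.state()['tcp_pos']))
E
python3 chk.py w15.png
```

```text
t 33.68 at [0.6227 0.0728 0.0325] psi 2.24 F [ 0.1  0.7 -1.8] gap 0.0261
[ 8.60386491 76.53035463]
cross pred [320.9 355.5]
0.63 [198. 203. 376. 304.] plate lo [-34.6  60.7] hi [50.1 98.6] zmed 0.022 rect [ 7.5 84.2] [90.2 29.5] 0.2
```

View pics/w15.png

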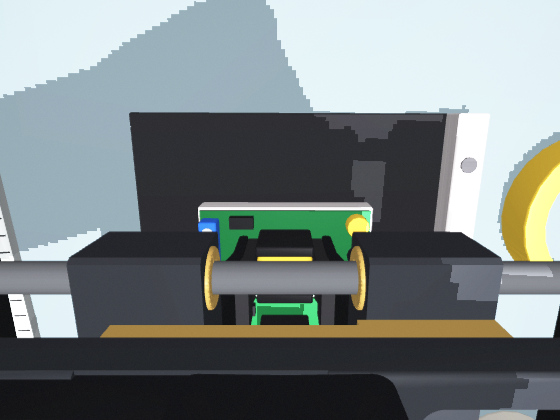

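Request:
{"method": "send_rows", "body": {"moves": [1, 0, 0, 0.0012, 0, 0, 0, 1, 0, 0, 0.0012, 0, 0, 0, 0.4, 0, 0, 0.0012, 0, 0, 0, 0.4, 0, 0, 0.0012, 0, 0, 0, 0.4, 0, 0, 0.0012, 0, 0, 0, 0.4, 0, 0, 0.0012, 0, 0, 0, 0.4, 0, 0, 0.0012, 0, 0, 0, 0.4, 0, 0, -0.015, 0, 0, 0, 0.4, 0, 0, -0.04, 0, 0, 0, 0.4, 0, 0, -0.07, 0, 0, 0, 0.4, 0, 0, -0.1, 0, 0, 0, 0.4, 0, 0, -0.14, 0, 0, 0, 0.4, 0, 0, -0.17, 0, 0, 0, 0.4, 0, 0, -0.2, 0, 0, 0, 0.4, 0, 0, -0.2, 0, 0, 0, 0.4, 0, 0, -0.2, 0, 0, 0]}}

```text
time_s: 35.12
tcp_pos: [0.6236, 0.0731, 0.2347]
tool_rot: [0.693, 0.721, 0.002, 0.002]
ft_force: [-0.4, -0.0, -0.5]
finger_gap: 0.0524
```

Run:
```python
from h import *
a=P2W(-20,-110)
plan((a[0],a[1],0.25,2.2),(0.45,-0.10,0.25,2.2))
```

```text
t 35.12 at [0.6236 0.0731 0.2347] psi 2.23 F [-0.4 -0.  -0.5] gap 0.0524
(np.float64(0.6011712965833798), np.float64(-0.11467724313583472), 0.25, 2.2) -> [-0.1868 -0.0297 -0.0154] [ 0.26 -0.    0.03] rows 4.6
(0.45, -0.1, 0.25, 2.2) -> [-0.1662 -0.1802 -0.0161] [ 0.26 -0.    0.03] rows 3.6
```

Request:
{"method": "send_rows", "body": {"moves": [0.4, -0.04, -0.015, -0.01, 0, 0, 0, 0.4, -0.08, -0.03, -0.02, 0, 0, 0, 0.4, -0.12, -0.045, -0.03, 0, 0, 0, 0.4, -0.16, -0.065, -0.04, 0, 0, 0, 0.4, -0.19, -0.08, -0.045, 0, 0, 0, 0.4, -0.19, -0.08, -0.045, 0, 0, 0, 0.4, -0.19, -0.08, -0.045, 0, 0, 0, 0.4, -0.19, -0.08, -0.045, 0, 0, 0]}}

```text
time_s: 35.78
tcp_pos: [0.5495, -0.1199, 0.2762]
tool_rot: [0.693, 0.721, -0.0, -0.001]
ft_force: [-0.1, 0.6, 0.2]
finger_gap: 0.052
```

```bash
python3 chk.py w16.png
python3 - <<'E'
from h import *
c=imaging.read_camera('wrist'); W=cloud(c); z=W[...,2]
for r in imaging.outline_of('wrist','straightedge'):
    m=r['mask']; P=W[m]; P=P[~np.isnan(P[:,0])]
    f=P[(P[:,2]<0.014)]; g=P[P[:,2]>0.022]
    for n,k in (('plate',f),('grip',g)):
        rr=cv2.minAreaRect((k[:,:2]*1000).astype(np.float32).reshape(-1,1,2)); print(round(r['conf'],2),n,len(k),np.round(rr[0],1),np.round(rr[1],1),round(rr[2],2),k[:,2].mean().round(4))
E
```

```text
cross pred [373.9  75.9]
0.92 [316. 120. 392. 166.] plate lo [ -36.5 -100.4] hi [ 51.1 -51.7] zmed 0.02 rect [  8.  -75.6] [90.1 50.1] 0.0
0.87 [315.   1. 403.  31.] plate lo [-37.   48.9] hi [50.8 74.8] zmed 0.02 rect [ 7.6 61.6] [28.  90.2] 89.7
0.69 [320.  76. 397. 122.] plate lo [-36.9 -50.6] hi [49.7 -2.5] zmed 0.02 rect [  7.3 -27. ] [90.4 49.3] 0.2
0.62 [315.  28. 401.  77.] plate lo [-36.8  -1.4] hi [50.1 48. ] zmed 0.02 rect [ 7.6 23.4] [90.4 50. ] 0.2
0.83 plate 6863 [442.6 -16.1] [ 64.  174.8] 5.09 0.006
0.83 grip 1273 [429.6  31.8] [20.6 62.9] 5.39 0.0293
```

View pics/w16.png

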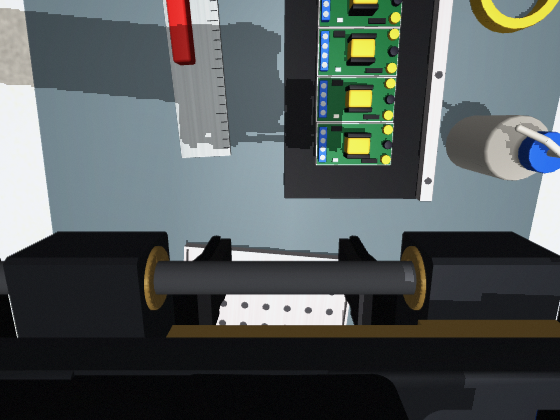

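Run:
```python
from h import *
c=shot('top','t17.png')
print('grip', ray(c,231.5,271.25,.03)); 
s=c['color'].astype(int); W=cloud(c); 
for r in imaging.outline_of('top','straightedge')[:1]:
    m=r['mask']; print(r['conf'],r['extent'])
v,u=np.indices(s.shape[:2]); roi=(u>160)&(u<300)&(v>240)&(v<300)
red=roi&(s[...,0]>120)&(s[...,1]<70)
q=np.argwhere(red)[:,::-1]; P=np.array([ray(c,a,b,.03) for a,b in q])[:,:2]*1000
rr=cv2.minAreaRect(P.astype(np.float32).reshape(-1,1,2)); print('red',P.mean(0),rr)
sil=roi&(s.min(-1)>140); sil|=red
q=np.argwhere(sil)[:,::-1]; P=np.array([ray(c,a,b,.006) for a,b in q])[:,:2]*1000
rr=cv2.minAreaRect(P.astype(np.float32).reshape(-1,1,2)); print('plate',P.mean(0),rr)
plan((0.43,-0.03,0.28,5))
```

```text
grip [0.42645575 0.04611591 0.03      ]
0.62 [178.0, 254.2, 275.9, 283.1]
red [427.14404007  62.95373308] ((427.18707275390625, 49.056312561035156), (83.97039794921875, 17.225740432739258), 89.86632537841797)
plate [431.21971898 116.65272992] ((438.08721923828125, 56.80388641357422), (58.82071304321289, 281.7488098144531), 4.937800884246826)
t 36.08 at [ 0.5504 -0.1188  0.277 ] psi 2.38 F [-0.6  0.5 -0. ] gap 0.0523
(0.43, -0.03, 0.28, 5) -> [ 0.0937 -0.1166 -0.0029] [-0.03 -0.03 -2.62] rows 3.6
```

Request:
{"method": "send_rows", "body": {"moves": [0.3, 0.02, -0.03, 0.01, 0, 0, -1, 0.3, 0.04, -0.06, 0.02, 0, 0, -2, 0.3, 0.06, -0.085, 0.03, 0, 0, -2.6, 0.3, 0.08, -0.1, 0.04, 0, 0, -2.6, 0.3, 0.08, -0.1, 0.04, 0, 0, -2.6, 0.3, 0.08, -0.1, 0.04, 0, 0, -2.6, 0.3, 0.08, -0.1, 0.04, 0, 0, -2.6]}}

```text
time_s: 36.67
tcp_pos: [0.448, -0.0443, 0.2379]
tool_rot: [0.676, 0.736, 0.0, 0.001]
ft_force: [1.0, -0.1, 0.2]
finger_gap: 0.061
```

```bash
cat > se.py <<'E'
from h import *
import sys
c=shot('wrist',sys.argv[1]); W=cloud(c); s=c['color'].astype(int)
for r in imaging.outline_of('wrist','straightedge'):
    m=r['mask']; P=W[m]; P=P[~np.isnan(P[:,0])]
    red=m&(s[...,0]>100)&(s[...,1]<80); G=W[red]; zt=np.nanpercentile(G[:,2],90); G=G[G[:,2]>zt-0.004]
    f=W[m&~red]; f=f[~np.isnan(f[:,0])]; f=f[abs(f[:,2]-np.median(f[:,2]))<0.004]
    for n,k in (('plate',f),('grip',G)):
        rr=cv2.minAreaRect((k[:,:2]*1000).astype(np.float32).reshape(-1,1,2)); print(round(r['conf'],2),n,len(k),np.round(rr[0],1),np.round(rr[1],1),round(rr[2],2),k[:,2].mean().round(4))
plan()
E
python3 se.py w18.png
```

```text
0.81 plate 10743 [440.7  16.5] [ 60.1 239.1] 5.11 0.0061
0.81 grip 1776 [428.   45.9] [19.7 88. ] 5.45 0.0299
0.54 plate 187 [745.5 -65. ] [38.1  8.9] 74.45 0.0207
0.54 grip 0 [0. 0.] [0. 0.] 0.0 nan
t 36.77 at [ 0.4483 -0.0448  0.2379] psi 4.78 F [ 0.2 -0.3  0.8] gap 0.0606
  return np.nanmean(a, axis, out=out, keepdims=keepdims)
se.py:9: RuntimeWarning: Mean of empty slice.
  rr=cv2.minAreaRect((k[:,:2]*1000).astype(np.float32).reshape(-1,1,2)); print(round(r['conf'],2),n,len(k),np.round(rr[0],1),np.round(rr[1],1),round(rr[2],2),k[:,2].mean().round(4))
  ret = ret.dtype.type(ret / rcount)
```

View pics/w18.png

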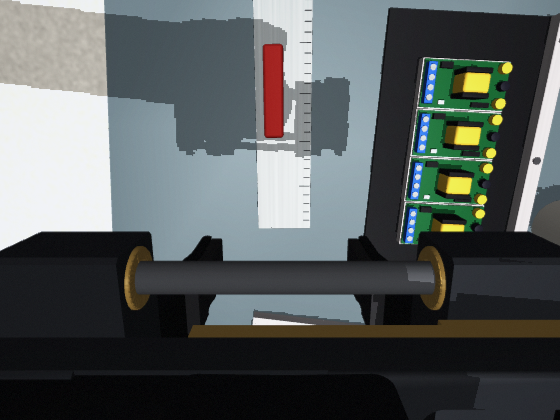

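Run:
```python
from h import *
plan((0.428,0.046,0.09,5.2),(0.428,0.046,0.0105,5.2))
```

```text
t 36.77 at [ 0.4483 -0.0448  0.2379] psi 4.78 F [ 0.2 -0.3  0.8] gap 0.0606
(0.428, 0.046, 0.09, 5.2) -> [ 0.0921 -0.0128  0.1479] [ 0.08 -0.   -0.42] rows 4.2
(0.428, 0.046, 0.0105, 5.2) -> [ 0.0921 -0.013   0.2274] [ 0.08 -0.   -0.42] rows 1.9
```

Request:
{"method": "send_rows", "body": {"moves": [0.3, 0.02, -0.003, 0.03, 0, 0, -0.4, 0.3, 0.04, -0.006, 0.06, 0, 0, -0.4, 0.3, 0.06, -0.009, 0.09, 0, 0, -0.4, 0.3, 0.08, -0.011, 0.12, 0, 0, -0.4, 0.3, 0.092, -0.013, 0.148, 0, 0, -0.4, 0.3, 0.092, -0.013, 0.148, 0, 0, -0.4, 0.3, 0.092, -0.013, 0.148, 0, 0, -0.4, 0.3, 0.092, -0.013, 0.148, 0, 0, -0.4]}}

```text
time_s: 37.43
tcp_pos: [0.4281, 0.0459, 0.0903]
tool_rot: [0.675, 0.738, 0.001, 0.001]
ft_force: [1.4, -0.4, 0.8]
finger_gap: 0.0607
```

Run:
```python
from h import *
plan((0.428,0.046,0.0105,5.2))
shot('wrist','w19.png')
```

```text
t 37.43 at [0.4281 0.0459 0.0903] psi 5.15 F [ 1.4 -0.4  0.8] gap 0.0607
(0.428, 0.046, 0.0105, 5.2) -> [ 0.0001 -0.0002  0.0798] [ 0.11 -0.   -0.05] rows 1.9
```

View pics/w19.png

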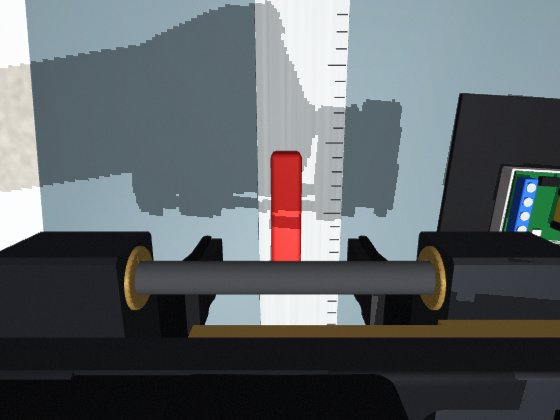

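Request:
{"method": "send_rows", "body": {"moves": [0.3, 0, 0, 0.03, 0, 0, 0, 0.3, 0, 0, 0.055, 0, 0, 0, 0.3, 0, 0, 0.072, 0, 0, 0, 0.3, 0, 0, 0.0797, 0, 0, 0, 0.3, 0, 0, 0.0797, 0, 0, 0, 0.3, 0, 0, 0.0797, 0, 0, 0, 1, 0, 0, 0.0797, 0, 0, 0, 1, 0, 0, 0.0797, 0, 0, 0, 1, 0, 0, 0.0797, 0, 0, 0, 1, 0, 0, 0.0797, 0, 0, 0, 1, 0, 0, 0.0797, 0, 0, 0, 1, 0, 0, 0.0797, 0, 0, 0, 1, 0, 0, 0.0797, 0, 0, 0, 1, 0, 0, 0.0797, 0, 0, 0, 1, 0, 0, 0.0797, 0, 0, 0], "grip_force": 40}}

```text
time_s: 38.73
tcp_pos: [0.4268, 0.0465, 0.0099]
tool_rot: [0.674, 0.739, 0.0, 0.0]
ft_force: [0.3, -0.2, 1.4]
finger_gap: 0.0194
```

Run:
```python
from h import *
# straightedge edge at plate x=xe, centre y=ye: grip centre at xe-40
for xe in (-45,0):
    a=P2W(xe-40,-1); print(a)
a=P2W(-50-40,-1)
plan((a[0],a[1],0.06,np.rad2deg(TH)),(a[0],a[1],0.017,np.rad2deg(TH)))
```

```text
(np.float64(0.5320985094686863), np.float64(-0.008211520575903485), 0.005)
(np.float64(0.5770663643964735), np.float64(-0.006510925623105018), 0.005)
t 38.73 at [0.4268 0.0465 0.0099] psi 5.24 F [ 0.3 -0.2  1.4] gap 0.0194
(np.float64(0.5271020811433766), np.float64(-0.008400475570658868), 0.06, np.float64(2.1657804655945117)) -> [-0.0638  0.0949 -0.0501] [ 0.04 -0.    3.07] rows 3.0
(np.float64(0.5271020811433766), np.float64(-0.008400475570658868), 0.017, np.float64(2.1657804655945117)) -> [-0.0638  0.0949 -0.0071] [ 0.04 -0.    3.07] rows 1.0
```

Request:
{"method": "send_rows", "body": {"moves": [1, 0, 0, -0.02, 0, 0, 0, 1, 0, 0, -0.045, 0, 0, 0, 1, 0, 0, -0.05, 0, 0, 0, 1, -0.01, 0.015, -0.05, 0, 0, 1, 1, -0.025, 0.04, -0.05, 0, 0, 2, 1, -0.045, 0.07, -0.05, 0, 0, 3.1, 1, -0.058, 0.088, -0.05, 0, 0, 3.1, 1, -0.0638, 0.0949, -0.05, 0, 0, 3.1, 1, -0.0638, 0.0949, -0.05, 0, 0, 3.1, 1, -0.0638, 0.0949, -0.05, 0, 0, 3.1, 1, -0.0638, 0.0949, -0.05, 0, 0, 3.1]}}

```text
time_s: 39.65
tcp_pos: [0.5246, -0.0075, 0.059]
tool_rot: [0.693, 0.721, -0.001, -0.001]
ft_force: [-0.7, 1.0, -3.1]
finger_gap: 0.0197
```

```bash
python3 se.py w20.png; python3 chk.py w20b.png
python3 - <<'E'
from h import *
a=P2W(-50-40,-1)
plan((a[0],a[1],0.0155,np.rad2deg(TH)))
E
```

```text
0.97 plate 28080 [531.8  30.2] [ 60.3 154.6] 2.18 0.0552
0.97 grip 5281 [522.9   1.6] [19.9 69.7] 2.19 0.079
0.71 plate 1345 [647.2 -31.6] [44.2 55.3] 0.63 0.0191
0.71 grip 0 [0. 0.] [0. 0.] 0.0 nan
t 39.75 at [ 0.5251 -0.0074  0.0595] psi 2.26 F [-0.7  0.1 -2.2] gap 0.0197
cross pred [477.2 224.5]
0.95 [373. 149. 541. 235.] plate lo [-37.7   0.6] hi [48.3 48.1] zmed 0.022 rect [ 6.8 23.4] [90. 50.] 0.0
0.78 [483. 304. 512. 340.] plate lo [ 32.7 -71.6] hi [ 51.  -51.3] zmed 0.021 rect [ 44.8 -59.4] [16.9 25. ] 45.9
0.73 [378.  57. 560. 155.] plate lo [-37.6  49.3] hi [48.4 97.5] zmed 0.021 rect [ 6.9 73.2] [89.9 50. ] 0.0
0.68 [375. 229. 528. 315.] plate lo [ 11.5 -49.1] hi [49.8 -1. ] zmed 0.02 rect [ 30.1 -26.8] [52.4 41.8] 87.6
0.53 [239.   0. 378. 324.] plate lo [-112.5  -22.1] hi [-54.3 113.5] zmed 0.056 rect [-83.1  37.1] [ 60.4 155.2] 0.1
t 39.85 at [ 0.5258 -0.0078  0.0598] psi 2.22 F [-0.3  0.4 -2.2] gap 0.0195
(np.float64(0.5271020811433766), np.float64(-0.008400475570658868), 0.0155, np.float64(2.1657804655945117)) -> [-0.0007  0.0013  0.0443] [-0.03  0.01  0.06] rows 1.1
  return np.nanmean(a, axis, out=out, keepdims=keepdims)
se.py:9: RuntimeWarning: Mean of empty slice.
  rr=cv2.minAreaRect((k[:,:2]*1000).astype(np.float32).reshape(-1,1,2)); print(round(r['conf'],2),n,len(k),np.round(rr[0],1),np.round(rr[1],1),round(rr[2],2),k[:,2].mean().round(4))
  ret = ret.dtype.type(ret / rcount)
```

View pics/w20.png

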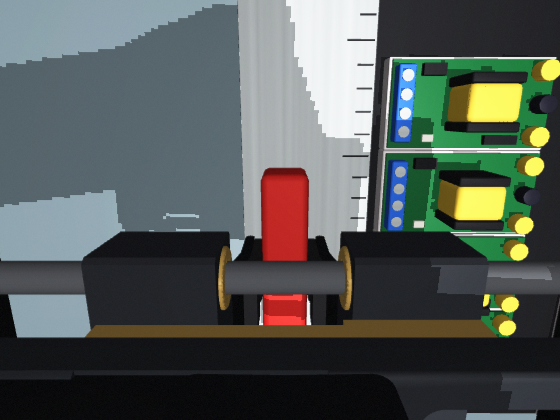

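Request:
{"method": "send_rows", "body": {"moves": [1, -0.0005, 0.001, 0.015, 0, 0, 0, 1, -0.0005, 0.001, 0.03, 0, 0, 0, 1, -0.0005, 0.001, 0.04, 0, 0, 0, 1, -0.0005, 0.001, 0.044, 0, 0, 0, 1, -0.0005, 0.001, 0.044, 0, 0, 0, 1, -0.0005, 0.001, 0.044, 0, 0, 0]}}

```text
time_s: 40.35
tcp_pos: [0.5278, -0.0086, 0.0159]
tool_rot: [0.694, 0.72, 0.0, 0.0]
ft_force: [1.0, -0.8, -2.8]
finger_gap: 0.0198
```

Run:
```python
from h import *
a=P2W(-40-5,-1)
plan((a[0],a[1],0.0155,np.rad2deg(TH))); print(W2P(monitor.state()['tcp_pos']))
```

```text
t 40.35 at [ 0.5278 -0.0086  0.0159] psi 2.16 F [ 1.  -0.8 -2.8] gap 0.0198
(np.float64(0.5720699360711639), np.float64(-0.0066998806178604035), 0.0155, np.float64(2.1657804655945117)) -> [0.0003 0.0443 0.0004] [ 0.02 -0.   -0.  ] rows 1.1
[-89.26278285  -1.26402032]
```

Request:
{"method": "send_rows", "body": {"moves": [1, 0, 0.003, 0, 0, 0, 0, 1, 0, 0.006, 0, 0, 0, 0, 1, 0, 0.009, 0, 0, 0, 0, 1, 0, 0.012, 0, 0, 0, 0, 1, 0, 0.015, 0, 0, 0, 0, 1, 0, 0.018, 0, 0, 0, 0, 1, 0, 0.021, 0, 0, 0, 0, 1, 0, 0.024, 0, 0, 0, 0, 1, 0, 0.027, 0, 0, 0, 0, 1, 0, 0.03, 0, 0, 0, 0, 1, 0, 0.033, 0, 0, 0, 0, 1, 0, 0.036, 0, 0, 0, 0, 1, 0, 0.039, 0, 0, 0, 0, 1, 0, 0.042, 0, 0, 0, 0, 1, 0, 0.044, 0, 0, 0, 0, 1, 0, 0.044, 0, 0, 0, 0]}}

```text
time_s: 41.68
tcp_pos: [0.5726, -0.0072, 0.0159]
tool_rot: [0.694, 0.72, 0.001, 0.0]
ft_force: [-1.7, -0.6, -3.5]
finger_gap: 0.0197
```

```bash
python3 - <<'E'
from h import *
a=P2W(-40,-1)
plan((a[0],a[1],0.0155,np.rad2deg(TH))); print(W2P(monitor.state()['tcp_pos']))
E
python3 chk.py w21.png
```

```text
t 41.68 at [ 0.5726 -0.0072  0.0159] psi 2.13 F [-1.7 -0.6 -3.5] gap 0.0197
(np.float64(0.5770663643964735), np.float64(-0.006510925623105018), 0.0155, np.float64(2.1657804655945117)) -> [0.0006 0.0044 0.0004] [ 0.08 -0.01 -0.04] rows 0.1
[-44.45085178  -1.5604375 ]
cross pred [430.1 245.6]
0.95 [467. 410. 520. 420.] plate lo [ 37.3 -94.4] hi [ 82.  -63.7] zmed 0.044 rect [ 60.5 -78.5] [15.1 54.9] 51.7
0.86 [371.  34. 560. 155.] plate lo [-5.5 49.3] hi [72.  97.7] zmed 0.022 rect [36.5 73.4] [50. 85.] 90.0
0.8 [482. 256. 555. 337.] plate lo [ 37.9 -42.1] hi [82.3 -1.9] zmed 0.028 rect [ 74.3 -23.2] [35.9 60.9] 41.9
0.58 [366. 154. 560. 259.] plate lo [-5.4  4.4] hi [79.  48.2] zmed 0.023 rect [42.5 23.3] [50.5 97. ] 90.0
0.36 [222.   1. 558. 417.] plate lo [  81.8 -101.9] hi [91.9 10.9] zmed 0.016 rect [65.   8.1] [ 49.8 222.7] 25.4
```

View pics/w21.png

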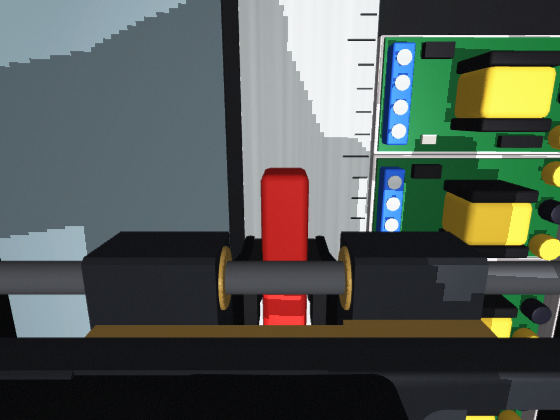

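Request:
{"method": "send_rows", "body": {"moves": [1, 0, 0.001, 0, 0, 0, 0, 1, 0, 0.002, 0, 0, 0, 0, 1, 0, 0.003, 0, 0, 0, 0, 1, 0, 0.004, 0, 0, 0, 0, 1, 0, 0.005, 0, 0, 0, 0, 1, 0, 0.005, 0, 0, 0, 0, 1, 0, 0.005, 0, 0, 0, 0]}}

```text
time_s: 42.37
tcp_pos: [0.577, -0.0071, 0.0158]
tool_rot: [0.694, 0.72, 0.0, 0.0]
ft_force: [-2.2, 0.1, -2.1]
finger_gap: 0.0195
```

Run:
```python
from h import *
plan(); print(W2P(monitor.state()['tcp_pos']))
```

```text
t 42.37 at [ 0.577  -0.0071  0.0158] psi 2.13 F [-2.2  0.1 -2.1] gap 0.0195
[-40.10741675  -1.60750883]
```

Request:
{"method": "send_rows", "body": {"moves": [1, 0, 0.0007, 0, 0, 0, 0, 1, 0, 0.0014, 0, 0, 0, 0, 1, 0, 0.002, 0, 0, 0, 0, 1, 0, 0.002, 0, 0, 0, 0, 1, 0, 0.002, 0, 0, 0, 0]}}

```text
time_s: 42.78
tcp_pos: [0.5789, -0.0071, 0.0157]
tool_rot: [0.694, 0.72, 0.0, 0.0]
ft_force: [-1.7, 0.4, -2.9]
finger_gap: 0.0199
```

Run:
```python
from h import *
plan(); print(W2P(monitor.state()['tcp_pos']))
```

```text
t 42.78 at [ 0.5789 -0.0071  0.0157] psi 2.13 F [-1.7  0.4 -2.9] gap 0.0199
[-38.15813755  -1.63059263]
```

Request:
{"method": "send_rows", "body": {"moves": [1, 0, 0.0005, 0, 0, 0, 0, 1, 0, 0.001, 0, 0, 0, 0, 1, 0, 0.0015, 0, 0, 0, 0, 1, 0, 0.0015, 0, 0, 0, 0, 1, 0, 0.0015, 0, 0, 0, 0]}}

```text
time_s: 43.2
tcp_pos: [0.5791, -0.007, 0.0155]
tool_rot: [0.694, 0.72, -0.001, -0.001]
ft_force: [-5.7, -0.2, 0.4]
finger_gap: 0.0196
```

Run:
```python
from h import *
plan(); print(W2P(monitor.state()['tcp_pos']))
shot('wrist','w22.png');shot('scene','s22.png')
```

```text
t 43.2 at [ 0.5791 -0.007   0.0155] psi 2.13 F [-5.7 -0.2  0.4] gap 0.0196
[-37.97357146  -1.57874297]
```

View pics/w22.png

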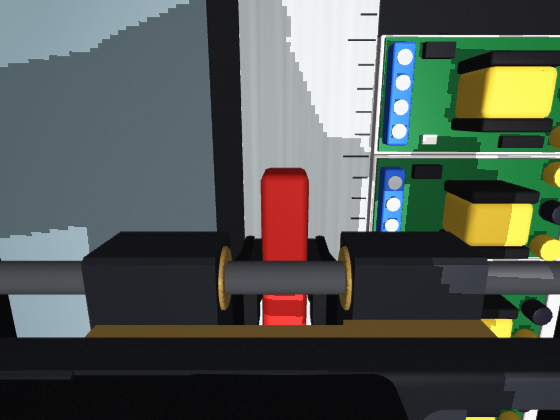

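View pics/s22.png

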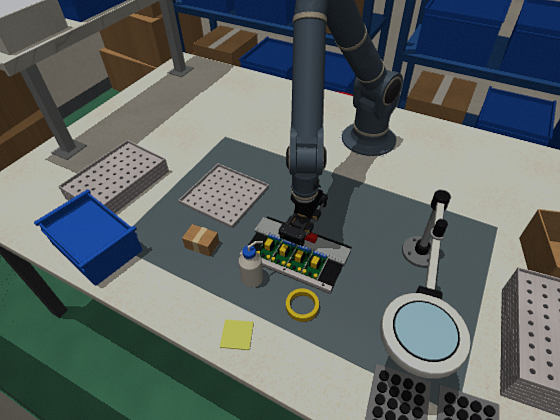

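Request:
{"method": "send_rows", "body": {"moves": [1, 0, 0.001, 0, 0, 0, 0, 1, 0, 0.002, 0, 0, 0, 0, 1, 0, 0.003, 0, 0, 0, 0, 1, 0, 0.003, 0, 0, 0, 0]}}

```text
time_s: 43.63
tcp_pos: [0.5792, -0.0071, 0.0149]
tool_rot: [0.694, 0.72, -0.004, -0.003]
ft_force: [-10.8, -0.1, 2.5]
finger_gap: 0.0198
```

Run:
```python
from h import *
plan(); print(W2P(monitor.state()['tcp_pos']), monitor.state()['ft_torque'])
```

```text
t 43.63 at [ 0.5792 -0.0071  0.0149] psi 2.12 F [-10.8  -0.1   2.5] gap 0.0198
[-37.90961352  -1.66947539] [-0.00552556  2.21532702 -0.06797885]
```

Request:
{"method": "send_rows", "body": {"moves": [1, 0, -0.001, 0, 0, 0, 0, 1, 0, -0.002, 0.0003, 0, 0, 0, 1, 0, -0.003, 0.0006, 0, 0, 0, 1, 0, -0.003, 0.0006, 0, 0, 0, 1, 0, -0.003, 0.0006, 0, 0, 0]}}

```text
time_s: 44.05
tcp_pos: [0.5792, -0.0071, 0.0149]
tool_rot: [0.694, 0.72, -0.001, -0.001]
ft_force: [-6.0, 1.0, -1.5]
finger_gap: 0.0196
```

Run:
```python
from h import *
plan(); print(W2P(monitor.state()['tcp_pos']), monitor.state()['ft_torque'])
```

```text
t 44.05 at [ 0.5792 -0.0071  0.0149] psi 2.13 F [-6.   1.  -1.5] gap 0.0196
[-37.8958666  -1.6482287] [-0.04177264  1.24767273 -0.06660968]
```

Reduce the press a little more, then release and rise.

Request:
{"method": "send_rows", "body": {"moves": [1, 0, -0.001, 0.0003, 0, 0, 0, 1, 0, -0.001, 0.0003, 0, 0, 0, 0.3, 0, -0.001, 0.0003, 0, 0, 0, 0.3, 0, -0.001, 0.0003, 0, 0, 0, 0.3, 0, -0.001, 0.0003, 0, 0, 0, 0.3, 0, -0.001, 0.0003, 0, 0, 0, 0.3, 0, -0.001, 0.0003, 0, 0, 0, 0.3, 0, -0.001, 0.0003, 0, 0, 0, 0.3, 0, -0.001, -0.01, 0, 0, 0, 0.3, 0, -0.001, -0.03, 0, 0, 0, 0.3, 0, -0.001, -0.06, 0, 0, 0, 0.3, 0, -0.001, -0.1, 0, 0, 0, 0.3, 0, -0.001, -0.14, 0, 0, 0, 0.3, 0, -0.001, -0.18, 0, 0, 0, 0.3, 0, -0.001, -0.22, 0, 0, 0, 0.3, 0, -0.001, -0.26, 0, 0, 0, 0.3, 0, -0.001, -0.26, 0, 0, 0]}}

```text
time_s: 45.47
tcp_pos: [0.5835, -0.0056, 0.285]
tool_rot: [0.694, 0.72, 0.006, 0.006]
ft_force: [1.4, 1.0, 0.2]
finger_gap: 0.0609
```

Run:
```python
from h import *
plan((0.60,-0.16,0.28,2.2))
shot('scene','s23.png')
```

```text
t 45.47 at [ 0.5835 -0.0056  0.285 ] psi 2.15 F [1.4 1.  0.2] gap 0.0609
(0.6, -0.16, 0.28, 2.2) -> [-0.1549  0.0106  0.0053] [ 0.96  0.04 -0.05] rows 3.7
```

Request:
{"method": "send_rows", "body": {"moves": [0.4, -0.03, 0.003, 0, 0, 0, 0, 0.4, -0.065, 0.006, 0, 0, 0, 0, 0.4, -0.1, 0.01, 0, 0, 0, 0, 0.4, -0.13, 0.015, 0, 0, 0, 0, 0.4, -0.15, 0.015, 0, 0, 0, 0, 0.4, -0.15, 0.015, 0, 0, 0, 0, 0.4, -0.15, 0.015, 0, 0, 0, 0, 0.4, -0.15, 0.015, 0, 0, 0, 0]}}

```text
time_s: 46.18
tcp_pos: [0.5994, -0.1548, 0.2747]
tool_rot: [0.693, 0.721, 0.0, -0.001]
ft_force: [0.0, 0.1, 0.3]
finger_gap: 0.0522
```

```bash
python3 chk.py w24.png; python3 se.py w24b.png 2>/dev/null
```

```text
cross pred [333.   41.2]
0.96 [307.  89. 386. 134.] plate lo [   2.1 -100.9] hi [ 89.  -52.1] zmed 0.02 rect [ 46.  -75.9] [90.1 50.1] 0.2
0.95 [310.  41. 391.  90.] plate lo [  1.3 -51.1] hi [89.9 -2.2] zmed 0.02 rect [ 45.8 -26.5] [90.7 49.4] 0.1
0.87 [306.   3. 393.  41.] plate lo [ 1.7 -1.2] hi [89.4 37.4] zmed 0.02 rect [46.3 17.9] [40.9 90.6] 89.7
0.75 plate 7536 [590.  -60.8] [ 60.1 193.4] 1.99 0.0111
0.75 grip 1546 [578.3 -11.8] [19.8 81.3] 2.12 0.0349
t 46.38 at [ 0.5998 -0.1547  0.2753] psi 2.28 F [ 0.5  0.3 -0.1] gap 0.0521
```

View pics/w24.png

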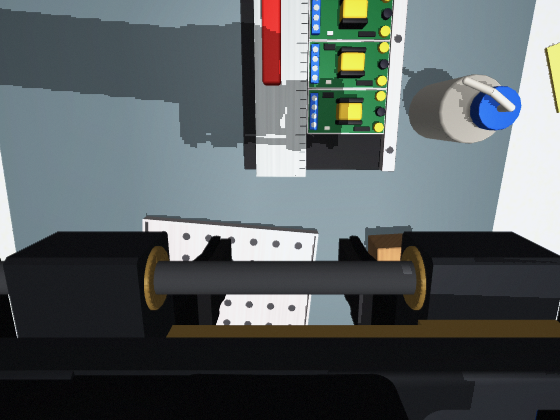

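Run:
```python
import cv2
a=cv2.imread('pics/w24.png')[0:180,230:420]; cv2.imwrite('pics/w24c.png',cv2.resize(a,None,fx=3.3,fy=3.3,interpolation=cv2.INTER_CUBIC))
from h import *
plan((0.58,0.0,0.20,2.2),(0.5,0.15,0.33,40))
```

```text
t 46.38 at [ 0.5998 -0.1547  0.2753] psi 2.28 F [ 0.5  0.3 -0.1] gap 0.0521
(0.58, 0.0, 0.2, 2.2) -> [ 0.1553 -0.0136  0.0754] [ 0.01 -0.01  0.08] rows 4.2
(0.5, 0.15, 0.33, 40) -> [ 0.3084 -0.0876 -0.0546] [ 1.000e-02 -1.000e-02 -3.772e+01] rows 5.3
```

View pics/w24c.png

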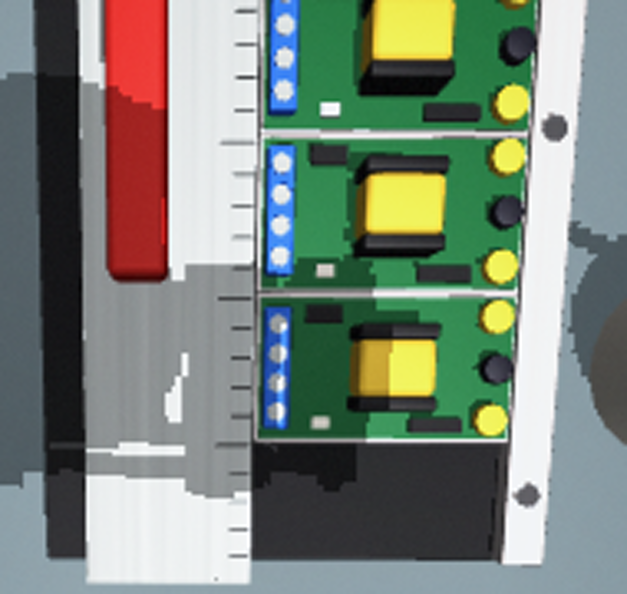

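Request:
{"method": "send_rows", "body": {"moves": [0.4, 0.03, -0.003, 0.01, 0, 0, 0, 0.4, 0.065, -0.006, 0.03, 0, 0, 0, 0.4, 0.1, -0.01, 0.04, 0, 0, 0, 0.4, 0.13, -0.013, 0.055, 0, 0, 0, 0.4, 0.14, -0.013, 0.055, 0, 0, 0, 0.4, 0.14, -0.013, 0.055, 0, 0, 0, 0.4, 0.14, -0.013, 0.055, 0, 0, 0]}}

```text
time_s: 46.97
tcp_pos: [0.5821, -0.0169, 0.2208]
tool_rot: [0.693, 0.721, 0.0, 0.001]
ft_force: [-0.0, -0.3, -0.4]
finger_gap: 0.0523
```

```bash
python3 chk.py w25.png; python3 se.py w25b.png 2>/dev/null
```

```text
cross pred [346.1 169.8]
0.86 [317. 124. 410. 174.] plate lo [ 1.1 -0.6] hi [88.8 49.1] zmed 0.02 rect [46.  24.2] [91.5 51.9] 0.1
0.73 [321.  71. 417. 127.] plate lo [ 1.5 49.1] hi [88.6 98.3] zmed 0.02 rect [46.1 73.4] [50.4 90.2] 89.7
0.6 [320. 219. 399. 261.] plate lo [  0.8 -96.5] hi [ 88.8 -51.1] zmed 0.02 rect [ 45.8 -73.8] [90.5 49.3] 0.2
0.57 [321. 173. 405. 219.] plate lo [  0.9 -49.7] hi [88.2 -1.7] zmed 0.02 rect [ 45.6 -25.7] [50.9 90.8] 89.1
0.57 plate 12635 [588.1  -7.9] [ 60.1 300.3] 2.05 0.0111
0.57 grip 1097 [578.1  -8.2] [19.4 88.5] 2.19 0.0347
0.19 plate 141 [760. -48.] [38.2  6.5] 27.29 0.0394
0.19 grip 0 [0. 0.] [0. 0.] 0.0 nan
t 47.17 at [ 0.5822 -0.0191  0.2206] psi 1.94 F [-0.1 -0.6 -1.3] gap 0.0518
```

View pics/w25.png

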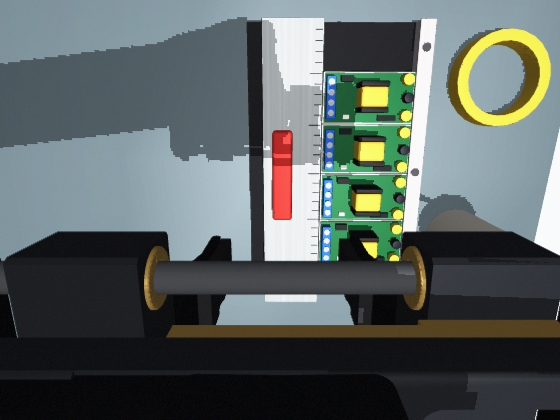

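```bash
cat > lamp.py <<'E'
from h import *
import sys
t=shot('top',sys.argv[1]); W=cloud(t); z=W[...,2]; v,u=np.indices(z.shape); s=t['color'].astype(int)
# dark grip top
def c(m,n):
    q=np.argwhere(m); 
    if len(q)==0: print(n,'none'); return None
    print(n,len(q),'px',q.mean(0)[::-1].round(1)); return q.mean(0)[::-1]
roi=(u>80)&(u<340)&(v>60)&(v<290)
for hz,name,lo,hi in ((.282,'grip',.272,.30),(.248,'hub',.243,.262)):
    m=roi&(z>lo)&(z<hi)&(s.max(-1)<90)&(u<200)
    n,l,st,ce=cv2.connectedComponentsWithStats(m.astype(np.uint8))
    for i in range(1,n):
        if st[i,4]>25: print(name,ce[i].round(1),st[i],ray(t,*ce[i],hz).round(4))
for r in imaging.outline_of('top','lamp_head')[:1]:
    print(r['conf'],np.round(r['extent']))
# head: fit circle in white rim
for q in sys.argv[2:3]:
    x0,y0,x1,y1=map(int,q.split(','))
    m=(u>=x0)&(u<x1)&(v>=y0)&(v<y1)&(z>.19)&(z<.26)
    pts=np.argwhere(m)[:,::-1].astype(np.float32); cc,r=cv2.minEnclosingCircle(pts.reshape(-1,1,2)); print('head circ',cc,r,ray(t,*cc,.24).round(4))
E
python3 lamp.py t26.png 60,75,140,140
python3 - <<'E'
from h import *
plan((0.588,0.347,0.34,99),(0.588,0.347,0.248,99))
E
```

```text
grip [102.7 204.3] [ 98 199  11  11  90] [0.59   0.3479 0.282 ]
hub [112.  256.5] [104 249  17  16 204] [0.4624 0.3299 0.248 ]
0.97 [ 66.  81. 132. 268.]
head circ (98.5, 112.5) 32.96220016479492 [0.8375 0.3816 0.24  ]
t 47.27 at [ 0.5819 -0.0185  0.2204] psi 1.99 F [ 0.3  0.1 -0.2] gap 0.0521
(0.588, 0.347, 0.34, 99) -> [ 0.365   0.0188 -0.1198] [ 0.000e+00  5.000e-02 -9.701e+01] rows 13.5
(0.588, 0.347, 0.248, 99) -> [ 0.3651  0.0188 -0.0278] [ 0.000e+00  5.000e-02 -9.701e+01] rows 2.2
```

View pics/t26.png

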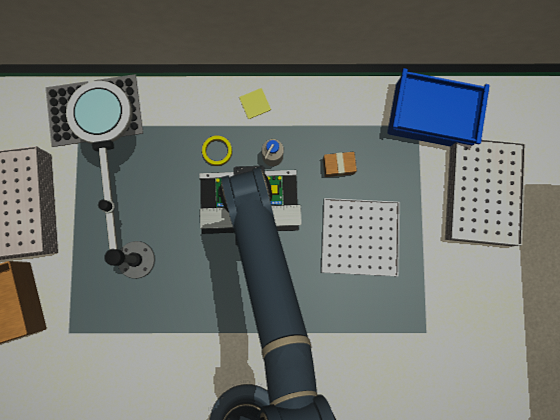

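Request:
{"method": "send_rows", "body": {"moves": [0.3, 0, 0, -0.035, 0, 0, 0, 0.3, 0, 0, -0.07, 0, 0, 0, 0.3, 0, 0, -0.105, 0, 0, 0, 0.3, 0.015, 0.001, -0.12, 0, 0, -6.9, 0.3, 0.04, 0.002, -0.12, 0, 0, -13.8, 0.3, 0.07, 0.004, -0.12, 0, 0, -20.7, 0.3, 0.1, 0.006, -0.12, 0, 0, -27.6, 0.3, 0.13, 0.008, -0.12, 0, 0, -34.5, 0.3, 0.16, 0.01, -0.12, 0, 0, -41.4, 0.3, 0.19, 0.012, -0.12, 0, 0, -48.3, 0.3, 0.22, 0.014, -0.12, 0, 0, -55.2, 0.3, 0.25, 0.016, -0.12, 0, 0, -62.1, 0.3, 0.28, 0.018, -0.12, 0, 0, -69, 0.3, 0.31, 0.02, -0.12, 0, 0, -75.9, 0.3, 0.34, 0.021, -0.12, 0, 0, -82.8, 0.3, 0.36, 0.021, -0.12, 0, 0, -89.7, 0.3, 0.366, 0.021, -0.12, 0, 0, -96, 0.3, 0.366, 0.021, -0.12, 0, 0, -96, 0.3, 0.366, 0.021, -0.12, 0, 0, -96, 0.3, 0.366, 0.021, -0.12, 0, 0, -96]}}

```text
time_s: 48.93
tcp_pos: [0.5899, 0.348, 0.34]
tool_rot: [-0.069, 0.998, -0.001, 0.0]
ft_force: [0.1, 0.0, -1.5]
finger_gap: 0.0609
```

Run:
```python
from h import *
plan((0.590,0.348,0.248,98))
c=shot('wrist','w27.png'); print(proj(c,np.array([.59,.348,.282])))
```

```text
t 48.93 at [0.5899 0.348  0.34  ] psi 97.87 F [ 0.1  0.  -1.5] gap 0.0609
(0.59, 0.348, 0.248, 98) -> [-0.0001  0.0001  0.092 ] [-0.06  0.02 -0.13] rows 2.2
(np.float64(284.68142237748737), np.float64(224.57776291020656))
```

View pics/w27.png

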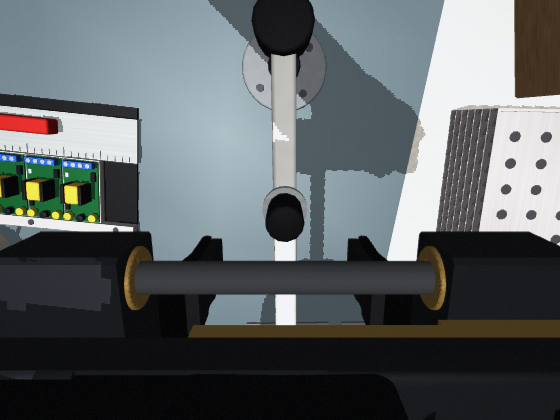

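Request:
{"method": "send_rows", "body": {"moves": [0.3, 0, 0, 0.03, 0, 0, 0, 0.3, 0, 0, 0.06, 0, 0, 0, 0.3, 0, 0, 0.08, 0, 0, 0, 0.3, 0, 0, 0.092, 0, 0, 0, 0.3, 0, 0, 0.092, 0, 0, 0, 0.3, 0, 0, 0.092, 0, 0, 0, 1, 0, 0, 0.092, 0, 0, 0, 1, 0, 0, 0.092, 0, 0, 0, 1, 0, 0, 0.092, 0, 0, 0, 1, 0, 0, 0.092, 0, 0, 0, 1, 0, 0, 0.092, 0, 0, 0, 1, 0, 0, 0.092, 0, 0, 0, 1, 0, 0, 0.092, 0, 0, 0, 1, 0, 0, 0.092, 0, 0, 0], "grip_force": 15}}

```text
time_s: 50.15
tcp_pos: [0.5892, 0.3491, 0.2484]
tool_rot: [-0.071, 0.997, -0.001, 0.0]
ft_force: [0.4, -2.3, 1.6]
finger_gap: 0.0256
```

Run:
```python
from h import *
plan()
s=monitor.state();p0=np.array(s['tcp_pos']);Rc=R.from_quat(s['tool_rot'])
H=np.array([0.462,0.3285]); 
v=p0[:2]-H; print(np.linalg.norm(v), np.rad2deg(np.arctan2(v[0],-v[1])))
v=v/np.linalg.norm(v)*0.13; cr=np.array(P2W(31,0))[:2]-H; print('cross',np.linalg.norm(cr),np.rad2deg(np.arctan2(cr[0],-cr[1])))
for a in range(4,77,4):
    t=-np.deg2rad(a); w=np.array([[np.cos(t),-np.sin(t)],[np.sin(t),np.cos(t)]])@v
    d=Rc.inv().apply(np.r_[H+w,p0[2]]-p0); print(a,d.round(4),(H+w).round(3))
```

```text
t 50.15 at [0.5892 0.3491 0.2484] psi 98.12 F [ 0.4 -2.3  1.6] gap 0.0256
0.12881429851593976 99.18171663940535
cross 0.37995568662393875 29.305915700055518
4 [-0.001  -0.0091  0.    ] [0.591 0.34 ]
8 [-0.0003 -0.0181  0.    ] [0.592 0.331]
12 [ 0.0012 -0.0271  0.    ] [0.592 0.322]
16 [ 0.0032 -0.0359  0.    ] [0.591 0.313]
20 [ 0.0058 -0.0446  0.    ] [0.59  0.304]
24 [ 0.0091 -0.0531  0.0001] [0.588 0.295]
28 [ 0.0129 -0.0613  0.0001] [0.585 0.287]
32 [ 0.0173 -0.0692  0.0001] [0.582 0.278]
36 [ 0.0222 -0.0768  0.0001] [0.578 0.27 ]
40 [ 0.0277 -0.0841  0.0001] [0.574 0.262]
44 [ 0.0336 -0.0909  0.0001] [0.569 0.254]
48 [ 0.04   -0.0974  0.0001] [0.563 0.247]
52 [ 4.690e-02 -1.033e-01  1.000e-04] [0.557 0.24 ]
56 [ 5.410e-02 -1.088e-01  1.000e-04] [0.551 0.234]
60 [ 6.170e-02 -1.138e-01  1.000e-04] [0.544 0.228]
64 [ 6.960e-02 -1.182e-01  1.000e-04] [0.537 0.222]
68 [ 7.79e-02 -1.22e-01  1.00e-04] [0.529 0.217]
72 [ 8.630e-02 -1.253e-01  1.000e-04] [0.521 0.213]
76 [ 9.500e-02 -1.279e-01  1.000e-04] [0.513 0.209]
```

Request:
{"method": "send_rows", "body": {"moves": [1, -0.001, -0.009, 0, 0, 0, 4, 1, 0, -0.018, 0, 0, 0, 8, 1, 0.001, -0.027, 0, 0, 0, 12, 1, 0.003, -0.036, 0, 0, 0, 16, 1, 0.006, -0.0446, 0, 0, 0, 20, 1, 0.009, -0.053, 0, 0, 0, 24, 1, 0.013, -0.0613, 0, 0, 0, 28, 1, 0.0173, -0.0692, 0, 0, 0, 32, 1, 0.0222, -0.0768, 0, 0, 0, 36, 1, 0.0277, -0.0841, 0, 0, 0, 40, 1, 0.0336, -0.0909, 0, 0, 0, 44, 1, 0.04, -0.0974, 0, 0, 0, 48, 1, 0.0469, -0.1033, 0, 0, 0, 52, 1, 0.0541, -0.1088, 0, 0, 0, 56, 1, 0.0617, -0.1138, 0, 0, 0, 60, 1, 0.0696, -0.1182, 0, 0, 0, 64, 1, 0.0758, -0.121, 0, 0, 0, 67, 1, 0.081, -0.1233, 0, 0, 0, 69.5, 1, 0.081, -0.1233, 0, 0, 0, 69.5, 1, 0.081, -0.1233, 0, 0, 0, 69.5]}}

```text
time_s: 51.82
tcp_pos: [0.5251, 0.2173, 0.2482]
tool_rot: [0.509, 0.861, 0.0, -0.001]
ft_force: [-1.7, 1.8, 0.0]
finger_gap: 0.0253
```

Request:
{"method": "send_rows", "body": {"moves": [1, 0, 0, 0, 0, 0, 0, 1, 0, 0, 0, 0, 0, 0]}}

```text
time_s: 51.98
tcp_pos: [0.5256, 0.2176, 0.2482]
tool_rot: [0.509, 0.861, 0.001, -0.001]
ft_force: [-4.6, 3.3, 0.8]
finger_gap: 0.0255
```

```bash
python3 lamp.py t28.png 213,150,300,240
python3 - <<'E'
from h import *
plan(); t=imaging.read_camera('top'); print(proj(t,np.array(P2W(31,0,.24))), proj(t,np.array(P2W(31,0,.005))))
shot('scene','s28.png')
H=np.array([0.462,0.3285]); v=np.array(monitor.state()['tcp_pos'])[:2]-H; print(np.linalg.norm(v), np.rad2deg(np.arctan2(v[0],-v[1])))
E
```

```text
hub [111.7 256.7] [104 249  17  16 191] [0.4619 0.3306 0.248 ]
0.96 [106. 152. 279. 269.]
head circ (243.31260681152344, 185.34814453125) 36.12556838989258 [0.6435 0.0022 0.24  ]
t 52.08 at [0.5256 0.2176 0.2482] psi 28.75 F [-4.   4.5  1.1] gap 0.0254
(np.float64(245.2619103252359), np.float64(183.6286535722639)) (np.float64(248.97862144711112), np.float64(196.69182473724285))
0.1278947378023959 29.821049316031015
```

View pics/t28.png

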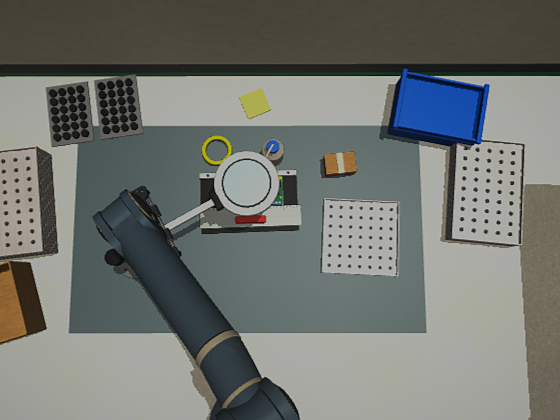

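View pics/s28.png

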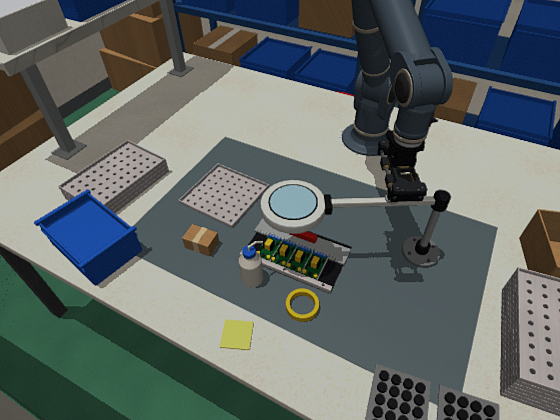

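Run:
```python
from h import *
t=cv2.imread('pics/t28.png'); c=imaging.read_camera('top')
g=cv2.cvtColor(t,cv2.COLOR_BGR2GRAY); W=cloud(c); z=W[...,2]; v,u=np.indices(z.shape)
m=((u>195)&(u<300)&(v>140)&(v<230)&(z>.19)&(z<.26)).astype(np.uint8)
m2=cv2.morphologyEx(m,cv2.MORPH_OPEN,cv2.getStructuringElement(cv2.MORPH_ELLIPSE,(21,21)))
cn=max(cv2.findContours(m2,cv2.RETR_EXTERNAL,cv2.CHAIN_APPROX_NONE)[0],key=cv2.contourArea)
e=cv2.fitEllipse(cn); print('mask',e,cv2.boundingRect(cn),ray(c,*e[0],.24),np.array(P2W(31,0)))
hc=cv2.HoughCircles(cv2.resize(g,None,fx=4,fy=4,interpolation=cv2.INTER_CUBIC),cv2.HOUGH_GRADIENT,1.5,200,param1=100,param2=40,minRadius=90,maxRadius=140)
print(hc/4 if hc is not None else None)
```

```text
mask ((241.21498107910156, 182.3212890625), (41.33319091796875, 71.61026763916016), 45.29193115234375) (211, 152, 65, 62) [0.65140696 0.00757113 0.24      ] [ 0.64797786 -0.00282848  0.005     ]
[[[246.5625 182.4375  32.7   ]
  [ 82.6875 110.8125  34.7625]
  [169.3125 195.5625  31.875 ]
  [365.0625 233.4375  34.7625]
  [223.3125 369.9375  33.1125]
  [491.8125 212.8125  31.4625]]]
```

Request:
{"method": "send_rows", "body": {"moves": [0.3, 0, 0, 0, 0, 0, 0, 0.3, 0, 0, 0, 0, 0, 0, 0.3, 0, 0, 0, 0, 0, 0, 0.3, 0, 0, 0, 0, 0, 0, 0.3, 0, 0, 0, 0, 0, 0, 0.3, 0, 0, -0.015, 0, 0, 0, 0.3, 0, 0, -0.04, 0, 0, 0, 0.3, 0, 0, -0.075, 0, 0, 0, 0.3, 0, 0, -0.11, 0, 0, 0, 0.3, 0, 0, -0.13, 0, 0, 0, 0.3, 0, 0, -0.13, 0, 0, 0]}}

```text
time_s: 53.15
tcp_pos: [0.528, 0.2174, 0.3836]
tool_rot: [0.51, 0.86, 0.004, 0.003]
ft_force: [-0.1, 0.9, 1.6]
finger_gap: 0.0608
```

Run:
```python
from h import *
plan((0.50,-0.05,0.40,10),(0.45,-0.30,0.40,-30))
```

```text
t 53.15 at [0.528  0.2174 0.3836] psi 28.61 F [-0.1  0.9  1.6] gap 0.0608
(0.5, -0.05, 0.4, 10) -> [-0.2214 -0.1525 -0.0176] [ 5.600e-01 -1.000e-02  1.861e+01] rows 6.5
(0.45, -0.3, 0.4, -30) -> [-0.4169 -0.3161 -0.0189] [ 0.54 -0.21 58.61] rows 6.1
```

Request:
{"method": "send_rows", "body": {"moves": [0.3, -0.03, -0.021, -0.01, 0, 0, 2.5, 0.3, -0.062, -0.043, -0.015, 0, 0, 5, 0.3, -0.094, -0.065, -0.017, 0, 0, 8, 0.3, -0.126, -0.087, -0.017, 0, 0, 11, 0.3, -0.158, -0.109, -0.017, 0, 0, 14, 0.3, -0.19, -0.131, -0.017, 0, 0, 17, 0.3, -0.221, -0.152, -0.017, 0, 0, 20, 0.3, -0.25, -0.176, -0.017, 0, 0, 26, 0.3, -0.28, -0.2, -0.017, 0, 0, 32, 0.3, -0.31, -0.225, -0.017, 0, 0, 39, 0.3, -0.34, -0.25, -0.017, 0, 0, 46, 0.3, -0.37, -0.276, -0.017, 0, 0, 52, 0.3, -0.4, -0.3, -0.017, 0, 0, 58, 0.3, -0.417, -0.316, -0.017, 0, 0, 58.6, 0.3, -0.417, -0.316, -0.017, 0, 0, 58.6, 0.3, -0.417, -0.316, -0.017, 0, 0, 58.6]}}

```text
time_s: 54.48
tcp_pos: [0.4477, -0.3028, 0.3939]
tool_rot: [0.867, 0.499, -0.0, -0.001]
ft_force: [-0.1, 1.3, -0.1]
finger_gap: 0.0611
```

```bash
python3 lamp.py t30.png
python3 - <<'E'
from h import *
plan(); shot('scene','s30.png')
t=cv2.imread('pics/t30.png');g=cv2.cvtColor(t,cv2.COLOR_BGR2GRAY)
hc=cv2.HoughCircles(cv2.resize(g[130:240,190:310],None,fx=6,fy=6,interpolation=cv2.INTER_CUBIC),cv2.HOUGH_GRADIENT,1.5,100,param1=100,param2=40,minRadius=140,maxRadius=210)
for a in hc[0]: print(a/6+np.array([190,130,0]))
k=t[140:250,150:310]; cv2.imwrite('pics/t30c.png',cv2.resize(k,None,fx=5,fy=5,interpolation=cv2.INTER_CUBIC))
c=imaging.read_camera('scene')
for x,y in ((0,100),(0,-100),(90,100),(90,-100)): print(np.round(proj(c,np.array(P2W(x+1,y,.017))),1))
s=cv2.imread('pics/s30.png')[170:310,220:440]; cv2.imwrite('pics/s30c.png',cv2.resize(s,None,fx=3.6,fy=3.6,interpolation=cv2.INTER_CUBIC))
E
```

```text
grip [155.  229.9] [150 225  11  11  88] [0.5261 0.2167 0.282 ]
hub [112.1 256.7] [104 249  17  16 198] [0.462  0.3296 0.248 ]
0.84 [105. 151. 275. 267.]
t 54.58 at [ 0.449  -0.3     0.3947] psi -29.85 F [ 0.7 -0.   0.7] gap 0.0608
[246.625      183.125       24.68333435]
[328.9 257. ]
[268.7 234.5]
[317.2 280.6]
[254.8 255.8]
```

View pics/t30c.png

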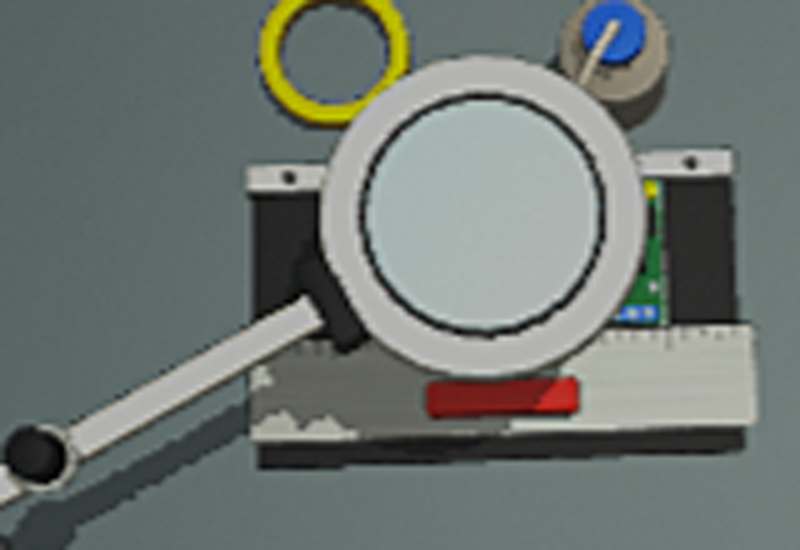

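View pics/s30c.png

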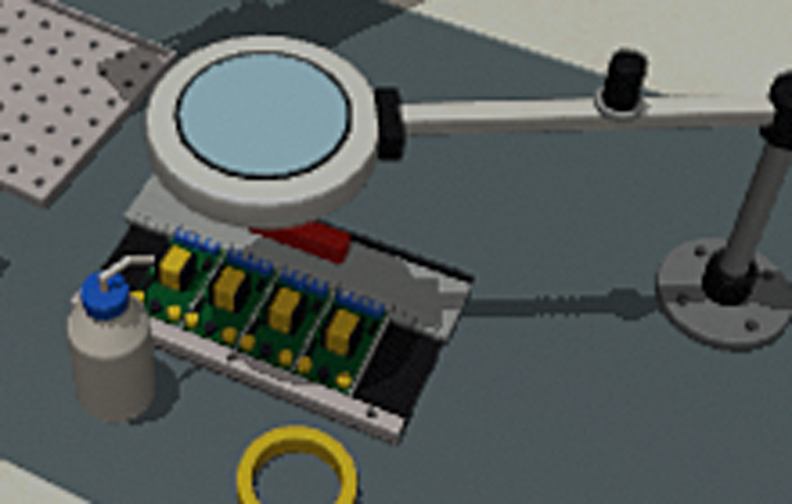

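```bash
python3 -c "
from h import *
print(job.job_done())"
```

```text
the job is handed in; nothing more can be done
None
```

The job is done and handed in at about 55 s of the 210 s allowed.

**What I did**
- I swung the lamp clear.
- I set the four modules that were present side by side on the plate, terminals facing away from the fence. One of them shifted about 17 mm in the tray during the run. I located it again before picking it up.
- I placed the row about 37 mm short of the fence to keep the gripper clear of the wash bottle. I then used the straightedge to push all four back together until they seated, with about 11 N. I released the straightedge flat against their front ends.
- I swung the lamp back over the white cross.

**Last checks**
- **Modules and straightedge:** With the wrist camera, before the lamp went back, all four module centres read 45.6–46.1 mm in plate x. The nominal value is 45, so this is within my plate calibration of about 1 mm. They looked square to within about 0.3° (one reading 0.9°), with sub-millimetre to about 1 mm side gaps. The straightedge was flat, square to about 0.1°, and flush as far as the images resolve.
- **Lamp:** After I let go, the lamp head centre was about 3–4 mm from the cross in the top view. Most of that is along the arm and so not adjustable.
- **Other objects:** The bottle, carton and tape roll looked unmoved in the last views.
- **Disagreement:** Two automatic circle fits of the head were clearly thrown off by the arm in the picture. I discarded them in favour of a Hough circle fit, which agreed with the hinge geometry.

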